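# Put the spices away after cooking

### The arm

A 7-joint arm with a two-finger parallel gripper is mounted at the origin on the work surface. World frame = base frame: x ahead of the robot, y to its left, z up, the work surface at z = 0. Lengths are in m, angles in rad, forces in N, time in s.
With the tool pointing down it reaches from about 0.425 to 0.875 m from the base axis. Payload 4.7 kg.
Tool frame: the origin (TCP) lies midway between the tips of the shut fingers; the grasp point (between the pads) lies 19 mm behind it; x points along the fingers, y is the direction in which the jaws open and shut, and the axes are right-handed (so a half turn about x gives the same grasp; the last joint's range is limited). The gripper opens to 87 mm and grips with 3 to 60 N. Pads are 19 mm wide; open, the fingers measure 117 mm over their backs; the gripper's body (75 mm by 190 mm) begins 51 mm behind the grasp point.
Start: joints at [-1.225, 0.321, -0.07, 1.45, 0.023, 1.371, -0.057], TCP at [0.212, 0.615, 0.223] pointing down, gripper open.
Joint ranges: [-2.86, 2.86], [-0.3, 2.09], [-1.38, 1.24], [0.06, 2.45], [-1.56, 4.7], [0.09, 2.05], [-2.69, 2.69]. Speed limits (rad/s): [2.57, 2.57, 3.14, 3.14, 3.14, 3.14, 3.14].

### API

Orientations are given as a rotation vector (axis times angle).
In Python, from bench import ctrl gives the robot as it stands. The module is installed in compiled form; this text tells all that it offers.
- The arm moves only by the shell command python3 -m jog 'ROWS' [FORCE]. ROWS is JSON, a list of rows, each an object with "rot": the turn, a rotation vector about the tool's x, y, z in units of 5 degrees (1.0 is 5 degrees), a list of three; "travel": the shift along the tool's x, y, z in units of 0.3 m (1.0 is 0.3 m), a list of three; "jaw": the closure, from -1 (fully open) to 1 (shut), so that 0 is half open. In form: [{"rot": [ax, ay, az], "travel": [tx, ty, tz], "jaw": jaw}, ...]. A call has 1 to 8 rows; each row shifts and turns the commanded pose from where the row before left it, along the tool's axes as they then stand; what a row does not reach is not made up. A row lasts 1/10 s, in which the tool goes at most 50 mm and 8.59 degrees, less where a joint would pass 70% of its speed; a pose out of reach is approached as far as the arm can. A call with a number of a shift or a turn outside -1 to 1 is refused whole. A call with a gripper value outside its range is refused whole. The fingers move at their own pace and stop on an object; FORCE is the grip in N (left out, the last holds). Time passes only in rows, so rows that do not move let the fingers close. It gives the time, the measured TCP pose, the force and the opening at its end, in the units of the state.
- ctrl.get_state(): the state, without advancing time (a new reading comes with each control period).
- ctrl.get_image(name): name is "side" or "top"; returns the picture (420x560x3 uint8, red, green, blue); there is no depth.
- ctrl.camera_model(name): a dict with "mtx" (3x3 intrinsics, pixels), "k1" (the pictures are not rectified: a ray, as slopes to the right and down, at radius r is drawn at 1 + k1 r^2 times it, then the intrinsics apply), "extrinsics" (4x4, takes a point from world to camera coordinates). Camera axes: x right, y up, looking along -z (the intrinsics and any distortion apply to the point x, -y, -z); pixel columns grow to the right and rows downward; lengths in m; the calibration is good to about 2 mm. A picture is of the moment at which its call begins. camera_model takes no time and is no camera call.
- ctrl.close_job(): hands the job in, once; it reports no verdict.
The state is a dict: "time": time; "joint_positions": joint angles; "qd": joint speeds; "joint_torque": joint torques, N m; "position": TCP position; "tool_rot": TCP orientation; "ft_force": force on the tool from outside, world axes, zero at the start; "torque": the same for the moment, N m; "grip_width": opening from 0.0 (shut) to 1.0 (fully open).
Only numpy, scipy, OpenCV 4.12 (cv2) and the standard library are available. Lean on these libraries where they do the work, as an engineer would, in place of code of your own. Each camera call takes 0.05 s, during which the arm holds its last target.

### The job

Cooking is over, so put the spices away: swing the captive cap of each of the two open jars down onto its neck and only then screw it clockwise until it is tight at its stop, and snap every loose spice tin lying on the bench into a bay of its own in the clip rack, pressed fully down under both spring clips and centred on them. Any order and any bay will do; leave the other things on the bench where they stand.

Things in the scene. Friction and masses are not known exactly. Their poses are not given: they have to be found in the camera images.
- tin1: red spice tin, may be absent: square body 26 x 26 x 90 mm with a paper band round its middle, and at each end a bare aluminium cap tapering at 45 degrees over 9 mm from 26 to 8 mm diameter; 108 mm over all, 60 to 130 g. Origin at its very centre (13 mm above what it lies on), x along its length; both ends and all four sides are alike, any side may be up.
- tin2: yellow spice tin, may be absent: square body 26 x 26 x 90 mm with a paper band round its middle, and at each end a bare aluminium cap tapering at 45 degrees over 9 mm from 26 to 8 mm diameter; 108 mm over all, 60 to 130 g. Origin at its very centre (13 mm above what it lies on), x along its length; both ends and all four sides are alike, any side may be up.
- tin3: green spice tin, may be absent: square body 26 x 26 x 90 mm with a paper band round its middle, and at each end a bare aluminium cap tapering at 45 degrees over 9 mm from 26 to 8 mm diameter; 108 mm over all, 60 to 130 g. Origin at its very centre (13 mm above what it lies on), x along its length; both ends and all four sides are alike, any side may be up.
- rack: fixed dark wooden clip rack, board 150 (x) x 225 (y) x 12 mm high; origin at the centre of its underside, z up. Three bays 75 mm apart in y, each for one tin lying along x. At either end of a bay stands a steel leaf clip, 30 mm wide, top 55 mm above the bench, with a round nose (radius 4 mm) pointing inwards; the two noses are 101 mm apart.
- bay1 (a point): bay 1 of the rack (all three are alike): where the centre of a tin lies when fully home, 41 mm above the bench; axes those of the rack. At the rack's -y side. A tin pressed straight down wedges the two clips apart with its tapered ends, from about 19 mm above home on, and snaps down under their noses; takes about 8 to 15 N.
- bay2 (a point): bay 2 of the rack (all three are alike): where the centre of a tin lies when fully home, 41 mm above the bench; axes those of the rack. In the rack's middle. The tin rests on two light wooden blocks (tops 28 mm above the bench, 12 mm wide, centred 36 mm to either side of the bay's middle) between low cheeks, 36 mm apart and 9 mm higher.
- bay3 (a point): bay 3 of the rack (all three are alike): where the centre of a tin lies when fully home, 41 mm above the bench; axes those of the rack. At the rack's +y side. Between the two blocks the bay is open down to the board, leaving room for fingers on both sides of the tin's middle.
- jar1: blue ceramic spice jar, 72 mm wide, fixed to the bench on an 84 x 84 x 12 mm wooden foot. Origin at the centre of the foot's underside, z up, strap hinge on its +x side, a white dot on its shoulder on the -x side. Shoulder 74 mm above the bench, neck 38 mm wide up to 92 mm.
- jar1_hinge (a point): point on the hinge axis of jar 1's cap strap: 34 mm from the jar's axis towards its +x, 82 mm above the bench; axes those of the jar, hinge axis along y.
- jar1_swing (a joint): swing of jar 1's captive cap on its hinge, rad: 0 = square on the neck, grows as it lifts up and away towards the jar's +x, stop at 1.6; stays where left (about 2 N at the cap moves it). Closed by pushing on the cap's top face in an arc about the hinge, in the end downwards; at 1.5 rad the top face looks to the jar's +x.
- jar1_twist (a joint): twist of jar 1's cap in its strap, rad: 0 = screwed tight (at its stop, the cap's white stripe then points to the jar's white dot), grows as it is unscrewed, counterclockwise seen from above the shut cap, up to 4.5. Friction 0.06 N m, no spring.
- jar1_cap (a point): centre of the top face of jar 1's cap, a black ribbed cylinder 48 mm wide, 28 mm high, white stripe; z out of the top face, -x along the stripe. When shut it is on the jar's axis 110 mm above the bench; grip it across its diameter from above, fingers to the jar's +y and -y; strap (14 mm wide) on the +x side. Fingertips may reach 34 mm below the top face.
- jar2: terracotta spice jar, 72 mm wide, fixed to the bench on an 84 x 84 x 12 mm wooden foot. Origin at the centre of the foot's underside, z up, strap hinge on its +x side, a white dot on its shoulder on the -x side. Shoulder 74 mm above the bench, neck 38 mm wide up to 92 mm.
- jar2_hinge (a point): point on the hinge axis of jar 2's cap strap: 34 mm from the jar's axis towards its +x, 82 mm above the bench; axes those of the jar, hinge axis along y.
- jar2_swing (a joint): swing of jar 2's captive cap on its hinge, rad: 0 = square on the neck, grows as it lifts up and away towards the jar's +x, stop at 1.6; stays where left (about 2 N at the cap moves it). Closed by pushing on the cap's top face in an arc about the hinge, in the end downwards; at 1.5 rad the top face looks to the jar's +x.
- jar2_twist (a joint): twist of jar 2's cap in its strap, rad: 0 = screwed tight (at its stop, the cap's white stripe then points to the jar's white dot), grows as it is unscrewed, counterclockwise seen from above the shut cap, up to 4.5. Friction 0.06 N m, no spring.
- jar2_cap (a point): centre of the top face of jar 2's cap, a black ribbed cylinder 48 mm wide, 28 mm high, white stripe; z out of the top face, -x along the stripe. When shut it is on the jar's axis 110 mm above the bench; grip it across its diameter from above, fingers to the jar's +y and -y; strap (14 mm wide) on the +x side. Fingertips may reach 34 mm below the top face.
- ladle: bystander: steel ladle lying at the back left of the rack, 300 mm long, 26 mm high; origin under its bowl, handle along its x.
- mortar: bystander: grey stone mortar 92 mm wide, 55 mm high, with a pestle in it up to about 80 mm, behind the tins and jars; origin under its centre.
- teacup: bystander: white cup 60 mm wide, 45 mm high, behind the tins; origin under its centre.
- salt_pot: bystander: blue salt pot 68 mm wide, 30 mm high, between robot and jars; origin under its centre.
- coaster: bystander: cork coaster 90 mm wide with a green glass on it, 38 mm high, between robot and rack; origin under its centre.
Not all that is in view belongs to the job. What is shaped like the tin3 but orange is not meant.

How it is judged:
By the outcome, as a careful person would: the job done as asked, in the order asked, and still so for the second after the job is handed in, with the robot touching nothing.
Of tin1, tin2, tin3 only 2 to 3 are there at a start; the rules pass over those that are not, and their reading is None.
At some moment in a run one of tin1, tin2, tin3 may be knocked a few centimetres aside while the robot is not near it.
Once in a run the grip may slacken for a moment while it holds something.
It also fails if it takes over 210 s, if anything falls off the work surface, if the arm or the gripper's body presses on something with over 40 N, if the wrist force passes 120 N, or if a joint passes its speed limit or range.

## Working session

There is one attempt and no reset: what is moved stays moved. The work goes in short steps, Python scripts to look and compute and a shell command to move; the robot and the scene stay as the last step left them, time stands still between calls to the robot, and variables do not carry over. Pictures are saved under pics/ and viewed, and the job is handed in when it is done.

```bash
mkdir -p pics; ls; python3 - <<'E'
from bench import ctrl
import cv2, numpy as np
np.set_printoptions(precision=4,suppress=True)
for n in("top","side"):
    im=ctrl.get_image(n); cv2.imwrite(f"pics/{n}0.png",im[:,:,::-1]); 
    m=ctrl.camera_model(n); print(n,m)
s=ctrl.get_state(); print(s)
E
```

```text
pics
top {'mtx': array([[431.1083,   0.    , 282.946 ],
       [  0.    , 431.1083, 208.2276],
       [  0.    ,   0.    ,   1.    ]]), 'k1': -0.026998514923707348, 'extrinsics': array([[-0.0151, -0.9998, -0.0138,  0.0244],
       [ 0.9977, -0.016 ,  0.0655, -0.5651],
       [-0.0657, -0.0128,  0.9978, -1.0685],
       [ 0.    ,  0.    ,  0.    ,  1.    ]])}
side {'mtx': array([[404.2996,   0.    , 282.2148],
       [  0.    , 404.2996, 207.6011],
       [  0.    ,   0.    ,   1.    ]]), 'k1': -0.07471435028104065, 'extrinsics': array([[-0.9774, -0.2103, -0.0215,  0.5563],
       [ 0.1102, -0.5937,  0.7971, -0.1278],
       [-0.1804,  0.7767,  0.6035, -0.7987],
       [ 0.    ,  0.    ,  0.    ,  1.    ]])}
{'time': 0.1, 'joint_positions': array([-1.2249,  0.3217, -0.0701,  1.4515,  0.0226,  1.3708, -0.0569]), 'qd': array([-0.0005, -0.0006, -0.0007, -0.002 ,  0.0008,  0.0011,  0.0003]), 'joint_torque': array([ -0.0001, -49.257 ,  -0.4057, -31.3402,  -0.0642,   0.0394,
         0.0001]), 'position': array([0.2116, 0.6141, 0.2216]), 'tool_rot': array([ 0.2591,  1.5552, -0.2617]), 'ft_force': array([-0.2023, -0.0746, -0.8472]), 'torque': array([-0.0451,  0.0311,  0.02  ]), 'grip_width': 1.001428612114951}
```

View pics/top0.png

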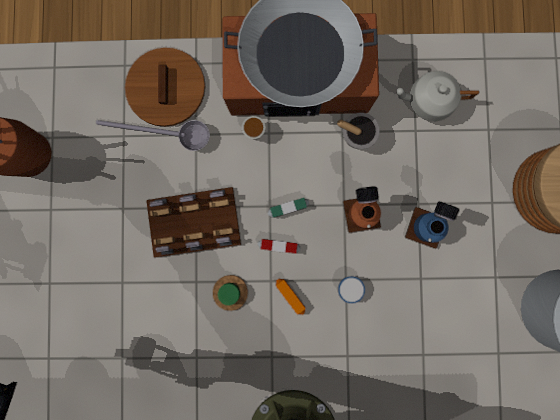

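View pics/side0.png

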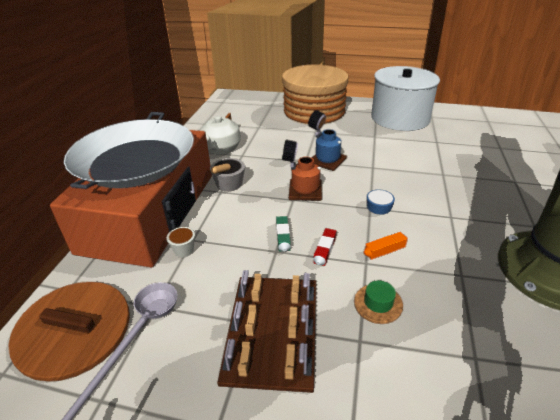

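```bash
cat > h.py <<'E'
from bench import ctrl
import cv2, numpy as np
from scipy.spatial.transform import Rotation as R
np.set_printoptions(precision=4,suppress=True)
CM={n:ctrl.camera_model(n) for n in("top","side")}
def proj(n,P):
    m=CM[n];P=np.atleast_2d(P);c=P@m['extrinsics'][:3,:3].T+m['extrinsics'][:3,3]
    s=np.c_[c[:,0],-c[:,1]]/-c[:,2:3]; s=s*(1+m['k1']*(s**2).sum(1,keepdims=True))
    return s*m['mtx'][0,0]+m['mtx'][:2,2]
def ray(n,uv):
    m=CM[n];d=(np.asarray(uv,float)-m['mtx'][:2,2])/m['mtx'][0,0];s=d.copy()
    for _ in range(20): s=d/(1+m['k1']*(s@s))
    E=m['extrinsics'];Rm=E[:3,:3]
    v=Rm.T@np.array([s[0],-s[1],-1]); return -Rm.T@E[:3,3],v/np.linalg.norm(v)
def onz(n,uv,z):
    o,v=ray(n,uv); return o+v*(z-o[2])/v[2]
def tri(a,b):
    o1,v1=ray("top",a);o2,v2=ray("side",b)
    t=np.linalg.lstsq(np.c_[v1,-v2],o2-o1,rcond=None)[0]
    p,q=o1+t[0]*v1,o2+t[1]*v2; return (p+q)/2,np.linalg.norm(p-q)
def grab(n,name):
    im=ctrl.get_image(n)[:,:,::-1].copy(); cv2.imwrite(f"pics/{name}.png",im); return im
def crop(im,x0,y0,x1,y1,s,name):
    cv2.imwrite(f"pics/{name}.png",cv2.resize(im[y0:y1,x0:x1],None,fx=s,fy=s,interpolation=cv2.INTER_CUBIC))
def st():
    s=ctrl.get_state();r=R.from_rotvec(s['tool_rot']).as_matrix()
    print('t',round(s['time'],2),'p',s['position'],'x',r[:,0],'y',r[:,1],'f',s['ft_force'],'g',round(float(s['grip_width']),3)); print('q',s['joint_positions']); return s,r
E
python3 - <<'E'
from h import *
t=cv2.imread('pics/top0.png');s=cv2.imread('pics/side0.png')
crop(t,140,180,250,265,7,'c_rack');crop(t,330,170,470,255,5.5,'c_jars');crop(s,270,100,410,210,5,'c_jarss')
crop(t,250,185,330,325,4,'c_tins')
for n,im,(x0,y0,x1,y1) in(("top",t,(250,190,320,270)),("side",s,(255,200,350,280))):
    hsv=cv2.cvtColor(im,cv2.COLOR_BGR2HSV)
    for c,m in(('red',((hsv[...,0]<5)|(hsv[...,0]>174))&(hsv[...,1]>150)),('green',(abs(hsv[...,0].astype(int)-78)<18)&(hsv[...,1]>100))):
        k=np.zeros(m.shape,bool);k[y0:y1,x0:x1]=m[y0:y1,x0:x1]
        ys,xs=np.nonzero(k); 
        print(n,c,len(xs),cv2.minAreaRect(np.c_[xs,ys].astype(np.float32)))
st()
E
```

```text
top red 200 ((278.9846496582031, 245.62310791015625), (35.34989929199219, 9.426639556884766), 7.125016689300537)
top green 195 ((288.31195068359375, 207.20643615722656), (9.769828796386719, 34.769100189208984), 73.3007583618164)
side red 210 ((324.9114685058594, 242.81704711914062), (13.921061515808105, 30.18283462524414), 19.179006576538086)
side green 146 ((282.99005126953125, 229.80052185058594), (25.967561721801758, 11.186026573181152), 87.1375961303711)
t 0.1 p [0.2116 0.6141 0.2216] x [-0.0004 -0.0016 -1.    ] y [ 0.3257  0.9455 -0.0017] f [-0.2023 -0.0746 -0.8472] g 1.001
q [-1.2249  0.3217 -0.0701  1.4515  0.0226  1.3708 -0.0569]
```

View pics/c_rack.png

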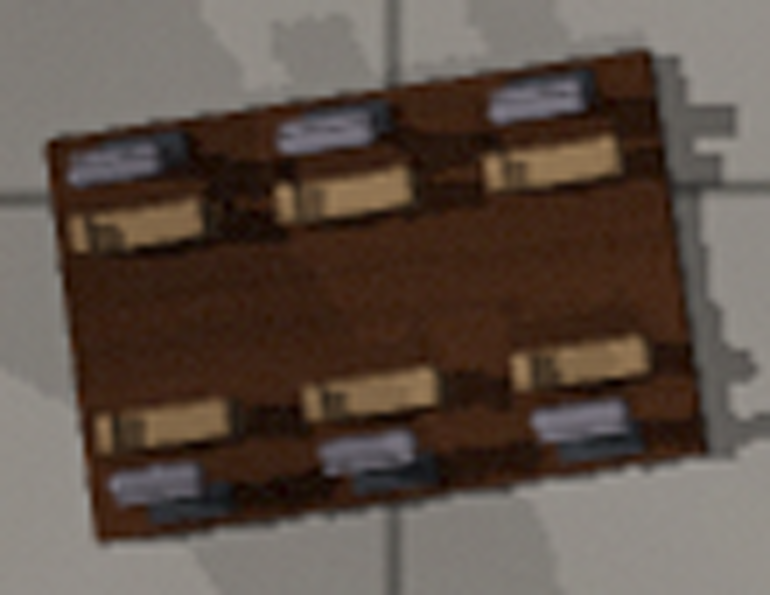

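View pics/c_jars.png

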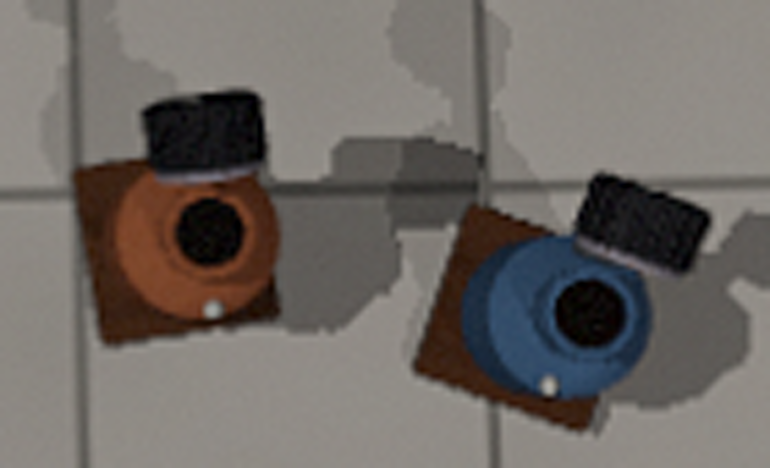

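View pics/c_jarss.png

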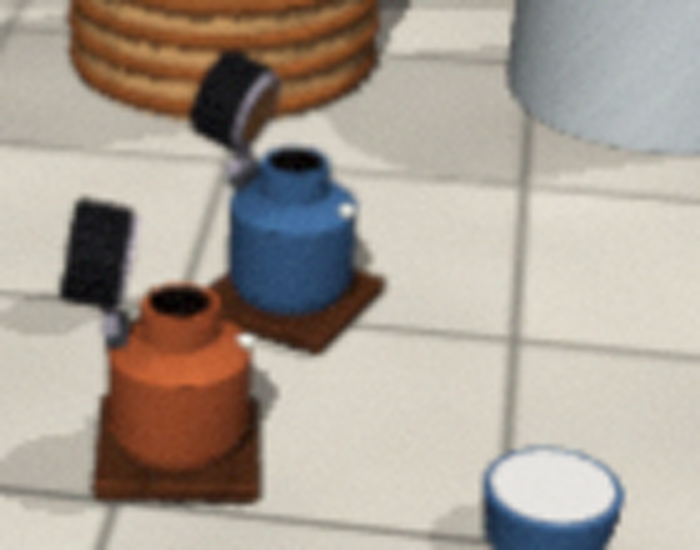

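View pics/c_tins.png

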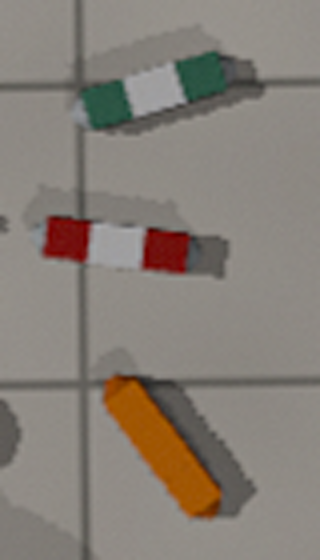

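```bash
python3 - <<'E'
from h import *
print('rack');Pr=np.array([onz('top',u,.012) for u in[(146.9,200.4),(232.9,187.4),(240.7,245),(154.3,257.1)]]);print(Pr,Pr.mean(0))
d=Pr[[0,3]].mean(0)-Pr[[1,2]].mean(0);print('len y',np.linalg.norm(d),'yaw y-dir',np.degrees(np.arctan2(-d[0],d[1])))
d=Pr[[0,1]].mean(0)-Pr[[2,3]].mean(0);print('len x',np.linalg.norm(d),np.degrees(np.arctan2(d[1],d[0])))
# side corners
# clip tops from top picture
cl=lambda x,y,s,a,b:((x+.5)/s-.5+a,(y+.5)/s-.5+b)
for k in[(115,162),(325,130),(537,100),(155,483),(367,452),(580,422)]: print('clip',onz('top',cl(*k,7,140,180),.055))
for nm,op,ops,dot,dots,ft in(('jar2',(210,232),(180,300),(213,309),(247,341),[(75,170),(100,343),(278,315)]),('jar1',(590,313),(297,160),(548,386),(347,211),[(470,207),(415,368),(590,432)])):
    a=cl(*op,5.5,330,170);b=cl(*ops,5,270,100);print(nm,'open',onz('top',a,.092),onz('side',b,.092),tri(a,b))
    a=cl(*dot,5.5,330,170);b=cl(*dots,5,270,100);print('dot',tri(a,b))
    F=np.array([onz('top',cl(*f,5.5,330,170),.012) for f in ft]);c=(F[0]+F[2])/2;print('foot c',c,'x dir',np.degrees(np.arctan2(*(F[0]-F[1])[1::-1])),np.linalg.norm(F[0]-F[1]), np.degrees(np.arctan2(*(F[1]-F[2])[1::-1])))
    
for nm,a,b in(('red',(279,245.6),(324.9,242.8)),('green',(288.3,207.2),(283,229.8))): print(nm,onz('top',a,.02),onz('side',b,.02),tri(a,b))
E
```

```text
rack
[[0.5915 0.3634 0.012 ]
 [0.6211 0.1425 0.012 ]
 [0.4744 0.1238 0.012 ]
 [0.4469 0.3438 0.012 ]] [0.5335 0.2434 0.012 ]
len y 0.222270543729976 yaw y-dir 7.38746425004428
len x 0.14691619391931912 7.488815598790405
clip [0.5816 0.3266 0.055 ]
clip [0.5916 0.2524 0.055 ]
clip [0.6009 0.1778 0.055 ]
clip [0.4692 0.3121 0.055 ]
clip [0.4789 0.2378 0.055 ]
clip [0.4883 0.1634 0.055 ]
jar2 open [ 0.549  -0.1843  0.092 ] [ 0.5489 -0.1876  0.092 ] (array([ 0.5486, -0.1839,  0.0942]), np.float64(0.0005672701126574845))
dot (array([ 0.516 , -0.1885,  0.0716]), np.float64(0.0012602984672441563))
foot c [ 0.5489 -0.1834  0.012 ] x dir 6.815439216175548 0.08041203359268795 98.01241521701259
jar1 open [ 0.5119 -0.3451  0.092 ] [ 0.5107 -0.3483  0.092 ] (array([ 0.5111, -0.3446,  0.0938]), np.float64(0.0015892840215216205))
dot (array([ 0.4807, -0.3328,  0.0715]), np.float64(0.000515886973825417))
foot c [ 0.511  -0.3448  0.012 ] x dir -20.703085330911758 0.07865124804358181 68.92476489053044
red [0.4717 0.0268 0.02  ] [0.4712 0.0243 0.02  ] (array([0.4714, 0.0268, 0.0222]), np.float64(0.0006759383866084303))
green [0.5677 0.002  0.02  ] [ 0.5671 -0.0008  0.02  ] (array([0.567 , 0.0019, 0.0223]), np.float64(0.0010468888136599735))
```

```bash
cat >> h.py <<'E'
def plan(p=None,az=None):
    s,r=st(); pp=s['position']
    if p is not None:
        print('travel units (current frame)',r.T@(np.asarray(p)-pp)/.3,'mm',r.T@(np.asarray(p)-pp)*1000)
    if az is not None:
        a=np.radians(az);y=np.array([np.cos(a),np.sin(a),0]);x=np.array([0,0,-1.]);T=np.c_[x,y,np.cross(x,y)]
        rv=R.from_matrix(r.T@T).as_rotvec()
        print('rot units',np.degrees(rv)/5)
        if p is not None: print('travel units after rot',T.T@(np.asarray(p)-pp)/.3)
def tins(nt='top'):
    out={}
    im=ctrl.get_image(nt)[:,:,::-1].copy();hsv=cv2.cvtColor(im,cv2.COLOR_BGR2HSV)
    for c,m in(('red',((hsv[...,0]<5)|(hsv[...,0]>174))&(hsv[...,1]>150)),('green',(abs(hsv[...,0].astype(int)-78)<18)&(hsv[...,1]>100))):
        k=np.zeros(m.shape,bool);k[170:275,135:335]=m[170:275,135:335]
        n,l,sx,ce=cv2.connectedComponentsWithStats(k.astype(np.uint8))
        i=[j for j in range(1,n) if sx[j,4]>25]
        P=[onz('top',ce[j],.024) for j in i]
        if len(P)==2:
            d=P[0]-P[1];print(c,'centre',(P[0]+P[1])/2,'az',np.degrees(np.arctan2(d[1],d[0]))%180,'gap',np.linalg.norm(d))
        else: print(c,len(P),P,[sx[j,4] for j in i])
    return im
E
python3 - <<'E'
from h import *
im=tins(); plan([.4715,.2,.2],-7)
plan([.50,.3,.2])
E
```

```text
red centre [0.4718 0.0274 0.024 ] az 82.36928004393648 gap 0.06207735863592636
green centre [0.5675 0.0023 0.024 ] az 106.20960094127032 gap 0.06235977977329179
t 0.15 p [0.2116 0.6142 0.2217] x [-0.0004 -0.0014 -1.    ] y [ 0.3257  0.9455 -0.0014] f [ 0.7025 -0.1849  0.2457] g 0.997
q [-1.2249  0.3216 -0.0701  1.4514  0.0226  1.3708 -0.0569]
travel units (current frame) [ 0.074  -1.023   1.2686] mm [  22.1938 -306.9147  380.5889]
rot units [15.5989  0.012   0.0132]
travel units after rot [0.0724 1.0281 1.2647]
t 0.15 p [0.2116 0.6142 0.2217] x [-0.0004 -0.0014 -1.    ] y [ 0.3257  0.9455 -0.0014] f [ 0.7025 -0.1849  0.2457] g 0.997
q [-1.2249  0.3216 -0.0701  1.4514  0.0226  1.3708 -0.0569]
travel units (current frame) [ 0.0735 -0.6769  1.2499] mm [  22.0439 -203.0848  374.9698]
```

Candidates, in the top view: red tin (279,246) with paper band, green tin (288,207) with band, orange bandless bar (290,296). The crop shows that the bar is not meant. No yellow tin is in sight. Jars: terracotta (368,212) and blue (437,227); the salt pot (351,290) is not one. I'll take the red tin first.

```bash
python3 -m jog '[{"rot":[0,0,0],"travel":[0,-0.06,0.11],"jaw":-0.3},{"rot":[0,0,0],"travel":[0,-0.07,0.13],"jaw":-0.3},{"rot":[0,0,0],"travel":[0.02,-0.07,0.13],"jaw":-0.3},{"rot":[0,0,0],"travel":[0.02,-0.07,0.13],"jaw":-0.3},{"rot":[0,0,0],"travel":[0.02,-0.07,0.13],"jaw":-0.3},{"rot":[0,0,0],"travel":[0.02,-0.07,0.13],"jaw":-0.3},{"rot":[0,0,0],"travel":[0,-0.07,0.13],"jaw":-0.3},{"rot":[0,0,0],"travel":[0,-0.07,0.13],"jaw":-0.3}]' 30
python3 -m jog '[{"rot":[1,0,0],"travel":[0,-0.06,0.11],"jaw":-0.3},{"rot":[1,0,0],"travel":[0,-0.06,0.11],"jaw":-0.3},{"rot":[1,0,0],"travel":[0,0,0],"jaw":-0.3},{"rot":[1,0,0],"travel":[0,0,0],"jaw":-0.3},{"rot":[1,0,0],"travel":[0,0,0],"jaw":-0.3},{"rot":[1,0,0],"travel":[0,0,0],"jaw":-0.3},{"rot":[1,0,0],"travel":[0,0,0],"jaw":-0.3},{"rot":[1,0,0],"travel":[0,0,0],"jaw":-0.3}]'
python3 -m jog '[{"rot":[1,0,0],"travel":[0,0,0],"jaw":-0.3},{"rot":[1,0,0],"travel":[0,0,0],"jaw":-0.3},{"rot":[1,0,0],"travel":[0,0,0],"jaw":-0.3},{"rot":[1,0,0],"travel":[0,0,0],"jaw":-0.3},{"rot":[1,0,0],"travel":[0,0,0],"jaw":-0.3},{"rot":[1,0,0],"travel":[0,0,0],"jaw":-0.3},{"rot":[1,0,0],"travel":[0,0,0],"jaw":-0.3},{"rot":[0.7,0,0],"travel":[0,0,0],"jaw":-0.3}]'
python3 - <<'E'
from h import *
plan([.4718,.027,.12],-7.6)
E
```

```text
time: 0.95
position: [0.4481, 0.3572, 0.1982]
tool_rot: [0.26, 1.555, -0.261]
ft_force: [0.1, 0.4, 0.3]
grip_width: 0.648
time: 1.75
position: [0.4953, 0.3011, 0.1982]
tool_rot: [0.805, 1.417, -0.805]
ft_force: [-0.0, -0.1, 0.7]
grip_width: 0.649
time: 2.55
position: [0.4953, 0.3011, 0.1982]
tool_rot: [1.307, 1.143, -1.308]
ft_force: [0.2, 0.7, 0.0]
grip_width: 0.65
t 2.55 p [0.4953 0.3011 0.1982] x [-0.0005 -0.0004 -1.    ] y [ 0.991  -0.1337 -0.0004] f [0.241  0.7482 0.0099] g 0.65
q [-0.8589  0.1855  0.303   1.6763 -0.0573  1.2891 -0.6789]
travel units (current frame) [0.2611 0.0448 0.9159] mm [ 78.344   13.4474 274.7568]
rot units [-0.0169  0.0049  0.0051]
travel units after rot [0.2608 0.0434 0.916 ]
```

```bash
python3 -m jog '[{"rot":[0,0,0],"travel":[0,0.005,0.10],"jaw":-0.3},{"rot":[0,0,0],"travel":[0,0.006,0.13],"jaw":-0.3},{"rot":[0,0,0],"travel":[0,0.006,0.13],"jaw":-0.3},{"rot":[0,0,0],"travel":[0.03,0.006,0.13],"jaw":-0.3},{"rot":[0,0,0],"travel":[0.03,0.006,0.13],"jaw":-0.3},{"rot":[0,0,0],"travel":[0.05,0.006,0.13],"jaw":-0.3},{"rot":[0,0,0],"travel":[0.05,0.005,0.10],"jaw":-0.3},{"rot":[0,0,0],"travel":[0.05,0.005,0.066],"jaw":-0.3}]'
python3 - <<'E'
from h import *
plan([.4718,.027,.004],-7.6)
t=tins();s=grab('side','s1');crop(t,200,150,380,300,4,'t1c');crop(s,240,140,420,290,4,'s1c')
E
```

```text
time: 3.35
position: [0.4724, 0.0244, 0.1351]
tool_rot: [1.307, 1.143, -1.307]
ft_force: [1.0, 0.6, 0.6]
grip_width: 0.652
t 3.35 p [0.4724 0.0244 0.1351] x [ 0.0002  0.0002 -1.    ] y [ 0.9911 -0.1334  0.0002] f [1.025  0.6273 0.6316] g 0.652
q [-0.6159 -0.0046  0.5113  2.004   0.0023  1.1414 -0.2394]
travel units (current frame) [ 0.4369 -0.0032 -0.0082] mm [131.0603  -0.9692  -2.4691]
rot units [-0.0135 -0.0024 -0.0018]
travel units after rot [ 0.4369 -0.0032 -0.0083]
red 0 [] []
green 1 [array([ 0.5796, -0.0312,  0.024 ])] [np.int32(52)]
```

View pics/t1c.png

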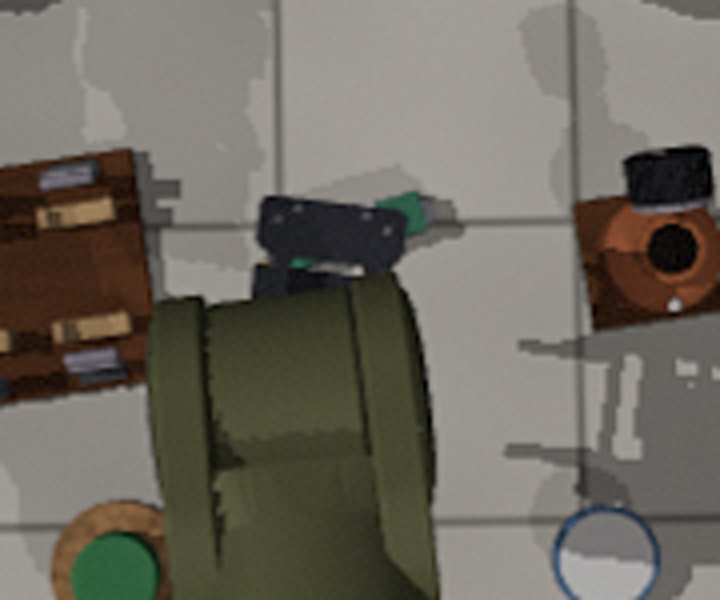

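View pics/s1c.png

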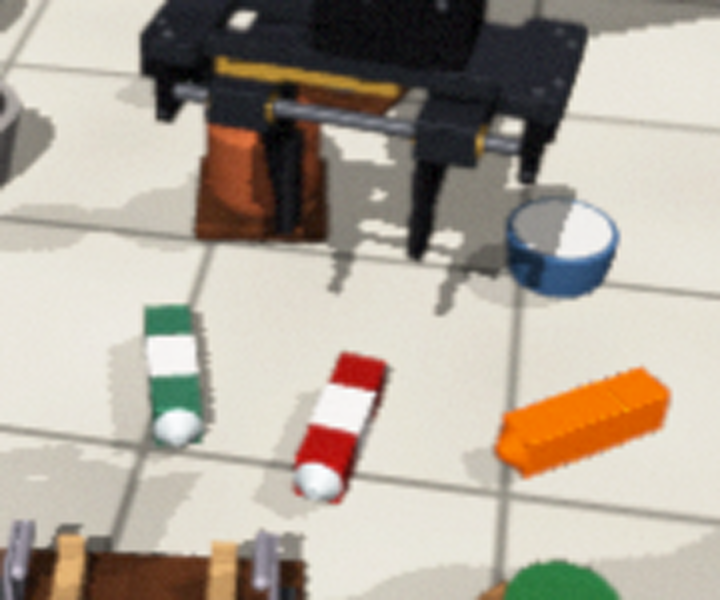

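```bash
python3 - <<'E'
from h import *
s,r=st();p=s['position'];w=.087*s['grip_width']/2
print(proj('side',[p+r[:,1]*(w+.0075),p-r[:,1]*(w+.0075),p]))
E
```

```text
t 3.45 p [0.4711 0.0236 0.1337] x [-0.0037 -0.0013 -1.    ] y [ 0.9907 -0.136  -0.0035] f [ 0.1623  0.6054 -0.3263] g 0.654
q [-0.6156 -0.003   0.5119  2.0055  0.0026  1.1425 -0.2412]
[[309.806  195.6813]
 [345.7016 202.3932]
 [327.5383 198.9943]]
```

```bash
python3 -m jog '[{"rot":[0,0,0],"travel":[0.08,0.002,-0.01],"jaw":-0.3},{"rot":[0,0,0],"travel":[0.1,0,0],"jaw":-0.3},{"rot":[0,0,0],"travel":[0.08,0,0],"jaw":-0.3},{"rot":[0,0,0],"travel":[0.06,0,0],"jaw":-0.3},{"rot":[0,0,0],"travel":[0.05,0,0],"jaw":-0.3},{"rot":[0,0,0],"travel":[0.03,0,0],"jaw":-0.3},{"rot":[0,0,0],"travel":[0,0,0],"jaw":-0.3}]'
python3 - <<'E'
from h import *
plan([.4718,.027,.004],-7.6)
s=grab('side','s2');crop(s,240,140,420,290,4,'s2c')
E
```

```text
time: 4.15
position: [0.4733, 0.0308, 0.0148]
tool_rot: [1.303, 1.146, -1.306]
ft_force: [0.1, 0.4, -0.2]
grip_width: 0.645
t 4.15 p [0.4733 0.0308 0.0148] x [-0.0018 -0.0003 -1.    ] y [ 0.9916 -0.1295 -0.0017] f [ 0.0597  0.3673 -0.1502] g 0.645
q [-0.593   0.1792  0.5074  2.1084 -0.1123  0.8811 -0.1506]
travel units (current frame) [ 0.0361 -0.0034  0.0131] mm [10.8347 -1.0154  3.917 ]
rot units [0.0316 0.0066 0.02  ]
travel units after rot [ 0.0361 -0.0034  0.0131]
```

View pics/s2c.png

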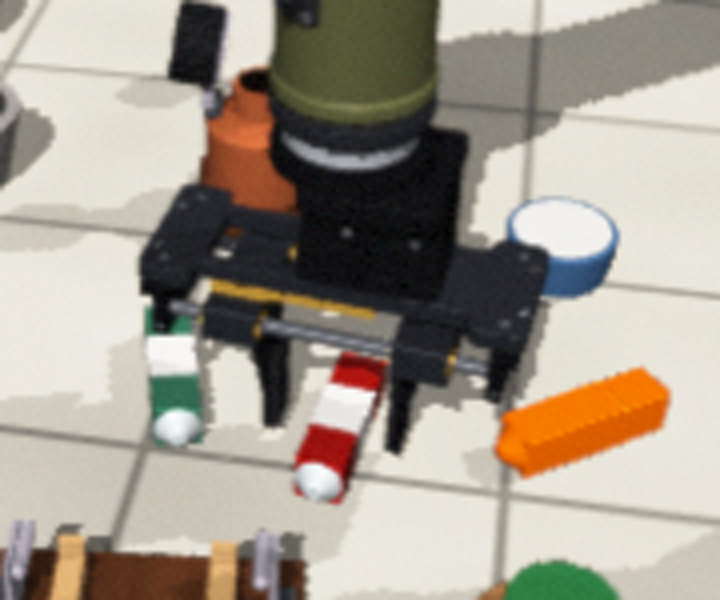

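```bash
python3 -m jog '[{"rot":[0,0,0],"travel":[0.018,-0.003,0.013],"jaw":-0.3},{"rot":[0,0,0],"travel":[0.016,0,0],"jaw":-0.3},{"rot":[0,0,0],"travel":[0,0,0],"jaw":0.2},{"rot":[0,0,0],"travel":[0,0,0],"jaw":0.6},{"rot":[0,0,0],"travel":[0,0,0],"jaw":1},{"rot":[0,0,0],"travel":[0,0,0],"jaw":1},{"rot":[0,0,0],"travel":[0,0,0],"jaw":1},{"rot":[0,0,0],"travel":[0,0,0],"jaw":1}]' 45
python3 - <<'E'
from h import *
plan([.4718,.027,.004],-7.6)
s=grab('side','s3');crop(s,240,140,420,290,4,'s3c')
E
```

```text
time: 5.0
position: [0.4726, 0.0263, 0.0055]
tool_rot: [1.305, 1.144, -1.305]
ft_force: [-0.3, -0.6, 1.0]
grip_width: 0.293
t 5.0 p [0.4726 0.0263 0.0055] x [ 0.0001  0.0002 -1.    ] y [ 0.9914 -0.1307  0.0001] f [-0.2863 -0.5519  1.0053] g 0.293
q [-0.5836  0.1929  0.5087  2.1182 -0.1239  0.8582 -0.1326]
travel units (current frame) [ 0.005  -0.0029 -0.0021] mm [ 1.4946 -0.8739 -0.6265]
rot units [ 0.0181 -0.0024 -0.0007]
travel units after rot [ 0.005  -0.0029 -0.0021]
```

View pics/s3c.png

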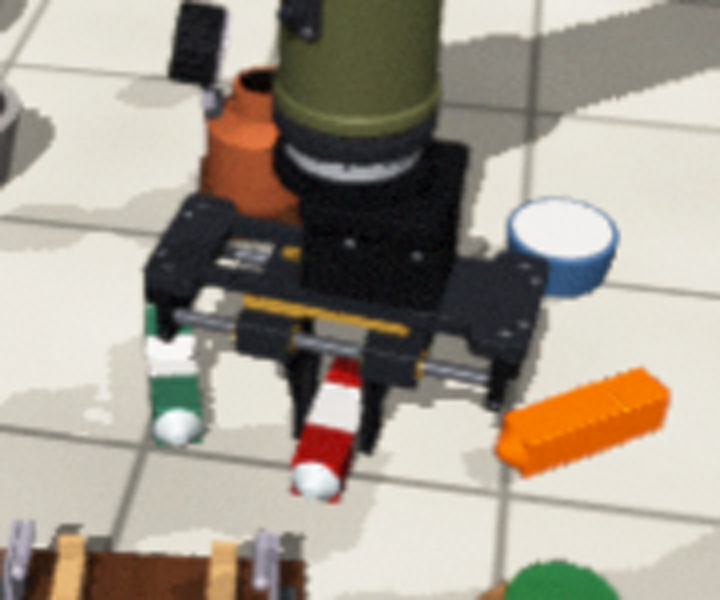

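```bash
python3 -m jog '[{"rot":[0,0,0],"travel":[-0.03,0,0],"jaw":1},{"rot":[0,0,0],"travel":[-0.06,0,0],"jaw":1},{"rot":[0,0,0],"travel":[-0.08,0,0],"jaw":1},{"rot":[0,0,0],"travel":[-0.08,0,0],"jaw":1},{"rot":[0,0,0],"travel":[-0.08,0,0],"jaw":1},{"rot":[1,0,0],"travel":[-0.05,0,0],"jaw":1},{"rot":[1,0,0],"travel":[0,0,0],"jaw":1},{"rot":[1,0,0],"travel":[0,0,0],"jaw":1}]' 45
python3 -m jog '[{"rot":[1,0,0],"travel":[0,0,0],"jaw":1},{"rot":[1,0,0],"travel":[0,0,0],"jaw":1},{"rot":[1,0,0],"travel":[0,0,0],"jaw":1},{"rot":[1,0,0],"travel":[0,0,0],"jaw":1},{"rot":[1,0,0],"travel":[0,0,0],"jaw":1},{"rot":[1,0,0],"travel":[0,0,0],"jaw":1},{"rot":[1,0,0],"travel":[0,0,0],"jaw":1},{"rot":[1,0,0],"travel":[0,0,0],"jaw":1}]'
python3 -m jog '[{"rot":[1,0,0],"travel":[0,0,0],"jaw":1},{"rot":[1,0,0],"travel":[0,0,0],"jaw":1},{"rot":[1,0,0],"travel":[0,0,0],"jaw":1},{"rot":[1,0,0],"travel":[0,0,0],"jaw":1},{"rot":[0,0,0],"travel":[0,0,0],"jaw":1}]'
python3 - <<'E'
from h import *
plan([.5446,.1702,.12],-82.6)
E
```

```text
time: 5.85
position: [0.473, 0.0262, 0.1206]
tool_rot: [1.497, 0.994, -1.493]
ft_force: [-1.0, 1.4, -0.7]
grip_width: 0.295
time: 6.65
position: [0.4725, 0.026, 0.1198]
tool_rot: [1.956, 0.474, -1.956]
ft_force: [1.2, -0.0, -1.2]
grip_width: 0.295
time: 7.15
position: [0.4725, 0.0261, 0.1197]
tool_rot: [2.154, 0.141, -2.154]
ft_force: [-0.3, -0.9, -1.3]
grip_width: 0.293
t 7.15 p [0.4725 0.0261 0.1197] x [ 0.0003  0.0001 -1.    ] y [ 0.1299 -0.9915 -0.0001] f [-0.336  -0.8797 -1.2698] g 0.293
q [-0.633   0.0135  0.5299  2.0216 -0.0078  1.1081 -1.5402]
travel units (current frame) [-0.0007 -0.4452 -0.3007] mm [  -0.214  -133.5502  -90.2249]
rot units [ 0.0133 -0.0037  0.0012]
travel units after rot [-0.0009 -0.4455 -0.3002]
```

```bash
python3 -m jog '[{"rot":[0,0,0],"travel":[0,-0.06,-0.04],"jaw":1},{"rot":[0,0,0],"travel":[0,-0.09,-0.06],"jaw":1},{"rot":[0,0,0],"travel":[0,-0.09,-0.06],"jaw":1},{"rot":[0,0,0],"travel":[0,-0.09,-0.06],"jaw":1},{"rot":[0,0,0],"travel":[0,-0.075,-0.05],"jaw":1},{"rot":[0,0,0],"travel":[0.04,-0.04,-0.03],"jaw":1},{"rot":[0,0,0],"travel":[0.04,0,0],"jaw":1},{"rot":[0,0,0],"travel":[0,0,0],"jaw":1}]'
python3 - <<'E'
from h import *
plan([.5446,.1702,.06],-82.6)
s=grab('side','s4');crop(s,190,220,350,400,3.3,'s4c')
t=grab('top','t4');crop(t,140,150,300,290,4,'t4c')
E
```

```text
time: 7.95
position: [0.5424, 0.1697, 0.093]
tool_rot: [2.147, 0.14, -2.157]
ft_force: [-0.2, -0.0, -1.4]
grip_width: 0.295
t 7.95 p [0.5424 0.1697 0.093 ] x [-0.0044 -0.0026 -1.    ] y [ 0.132  -0.9913  0.002 ] f [-0.2312 -0.0274 -1.3514] g 0.295
q [-0.7298  0.2642  0.4363  1.8217 -0.1237  1.0876 -1.6871]
travel units (current frame) [ 0.1099 -0.0009 -0.0079] mm [32.972  -0.2844 -2.3697]
rot units [ 0.0367  0.0534 -0.0225]
travel units after rot [ 0.1099 -0.0008 -0.0074]
```

View pics/s4c.png

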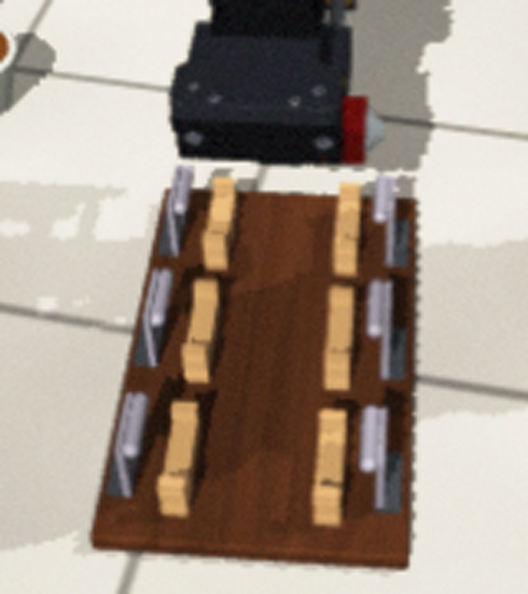

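View pics/t4c.png

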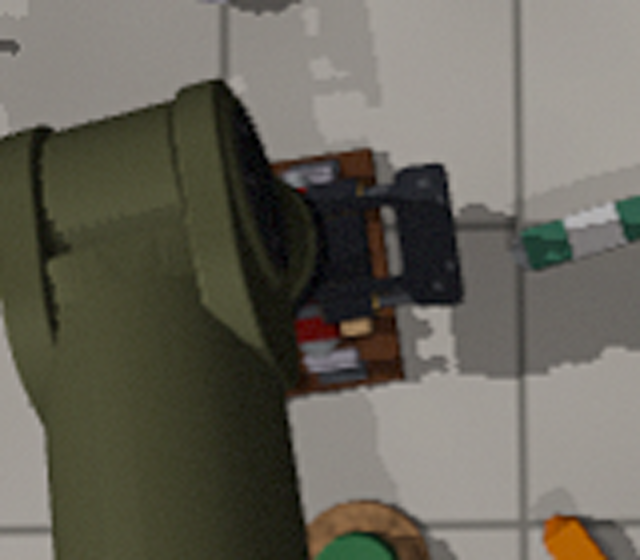

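```bash
python3 - <<'E'
from h import *
cl=lambda x,y,s,a,b:((x+.5)/s-.5+a,(y+.5)/s-.5+b)
P=np.array([onz('side',cl(*k,3.3,190,220),.012) for k in[(166,189),(416,198),(408,556),(94,541)]]);print(P,P.mean(0))
d=P[[0,3]].mean(0)-P[[1,2]].mean(0);print(np.linalg.norm(d),np.degrees(np.arctan2(d[1],d[0])));d=P[[2,3]].mean(0)-P[[0,1]].mean(0);print(np.linalg.norm(d),np.degrees(np.arctan2(-d[0],d[1])))
# predicted clip positions with rack est
c=np.array([.5345,.244]);a=np.radians(7.4);X=np.array([np.cos(a),np.sin(a)]);Y=np.array([-X[1],X[0]])
for b in(-.075,0,.075):
  for sx in(-1,1):
    for sy in(-.015,.015):
      q=np.r_[c+Y*(b+sy)+X*sx*.0545,.055]; print(b,sx,sy,(proj('side',q)[0]-[190,220])*3.3,(proj('top',q)[0]-[140,180])*7)
E
```

```text
[[0.6224 0.1455 0.012 ]
 [0.4758 0.1242 0.012 ]
 [0.4464 0.3452 0.012 ]
 [0.5909 0.3673 0.012 ]] [0.5339 0.2456 0.012 ]
0.14716803401171463 8.474658039593074
0.2235001797694795 7.833500592270108
-0.075 -1 -0.015 [381.9381 170.4825] [621.9918 407.5064]
-0.075 -1 0.015 [379.8501 210.966 ] [536.7085 419.8955]
-0.075 1 -0.015 [187.7849 161.6563] [579.8082  98.4205]
-0.075 1 0.015 [179.5039 201.3564] [495.1272 110.8315]
0 -1 -0.015 [376.4289 276.7737] [408.9449 438.4427]
0 -1 0.015 [373.9315 324.4071] [323.893 450.781]
0 1 -0.015 [166.0806 265.8181] [368.2675 129.4375]
0 1 0.015 [156.3938 312.4212] [283.8184 141.8322]
0.075 -1 -0.015 [369.8122 402.2295] [196.5292 469.2445]
0.075 -1 0.015 [366.7843 458.8431] [111.7789 481.5218]
0.075 1 -0.015 [140.6214 388.4593] [157.3581 160.406 ]
0.075 1 0.015 [129.1899 443.6963] [ 73.2096 172.7742]
```

```bash
python3 - <<'E'
from h import *
s,r=st();p=s['position']; c=p-r[:,0]*.0075
print('x az',np.degrees(np.arctan2(r[1,2],r[0,2])))
for k in(.054,.045): print((proj('side',c-r[:,2]*k*np.sign(r[0,2]))-[190,220])*3.3)
plan([.5439,.1702,.067],-82.4)
im=cv2.imread('pics/s4.png');crop(im,275,235,325,290,12,'s4d')
E
```

```text
t 8.05 p [0.5437 0.1689 0.0949] x [-0.0013 -0.0011 -1.    ] y [ 0.1295 -0.9916  0.0009] f [ 0.4198 -0.1012 -0.8225] g 0.297
q [-0.729   0.2616  0.4377  1.8205 -0.1234  1.0879 -1.6876]
x az -172.55666094888613
[[382.2549 127.0259]]
[[365.1198 126.3394]]
t 8.05 p [0.5437 0.1689 0.0949] x [-0.0013 -0.0011 -1.    ] y [ 0.1295 -0.9916  0.0009] f [ 0.4198 -0.1012 -0.8225] g 0.297
q [-0.729   0.2616  0.4377  1.8205 -0.1234  1.0879 -1.6876]
travel units (current frame) [ 0.0931 -0.0044 -0.0013] mm [27.9155 -1.308  -0.3756]
rot units [-0.0313  0.0167 -0.0105]
travel units after rot [ 0.0931 -0.0043 -0.0011]
```

View pics/s4d.png

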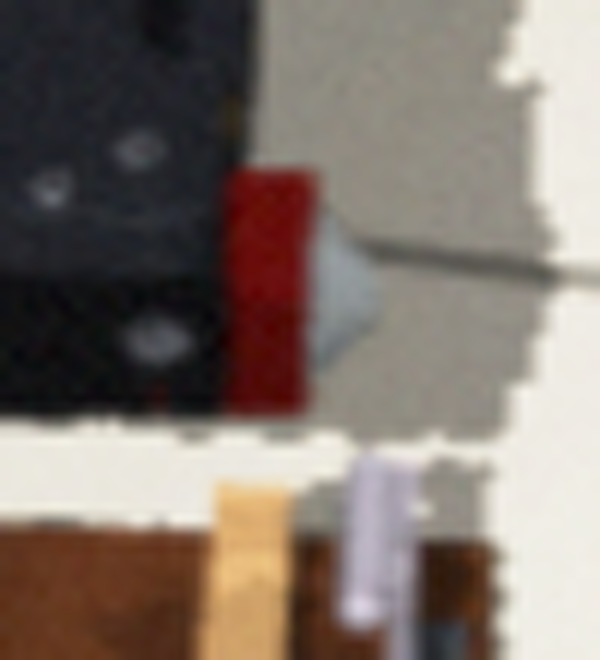

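```bash
python3 -m jog '[{"rot":[0,0,0],"travel":[0.03,-0.004,0],"jaw":1},{"rot":[0,0,0],"travel":[0.04,0,0],"jaw":1},{"rot":[0,0,0],"travel":[0.035,0,0],"jaw":1},{"rot":[0,0,0],"travel":[0.02,0,0],"jaw":1},{"rot":[0,0,0],"travel":[0,0,0],"jaw":1}]' 60
python3 - <<'E'
from h import *
plan([.5439,.1702,.0335],-82.4)
E
```

```text
time: 8.55
position: [0.5432, 0.171, 0.0564]
tool_rot: [2.151, 0.14, -2.156]
ft_force: [-0.2, 0.2, -0.4]
grip_width: 0.293
t 8.55 p [0.5432 0.171  0.0564] x [-0.0023 -0.0011 -1.    ] y [ 0.1302 -0.9915  0.0008] f [-0.2163  0.1716 -0.4195] g 0.293
q [-0.7205  0.3083  0.4279  1.8513 -0.1483  1.0157 -1.6719]
travel units (current frame) [ 0.0763  0.0029 -0.0021] mm [22.9019  0.8562 -0.6446]
rot units [-0.0235  0.0274 -0.0094]
travel units after rot [ 0.0763  0.0029 -0.002 ]
```

```bash
python3 -m jog '[{"rot":[0,0,0],"travel":[0.012,0.003,-0.002],"jaw":1},{"rot":[0,0,0],"travel":[0.012,0,0],"jaw":1},{"rot":[0,0,0],"travel":[0.012,0,0],"jaw":1}]'
python3 -m jog '[{"rot":[0,0,0],"travel":[0.012,0,0],"jaw":1},{"rot":[0,0,0],"travel":[0.012,0,0],"jaw":1}]'
python3 -m jog '[{"rot":[0,0,0],"travel":[0.012,0,0],"jaw":1},{"rot":[0,0,0],"travel":[0.006,0,0],"jaw":1},{"rot":[0,0,0],"travel":[0,0,0],"jaw":1}]'

```

```text
time: 8.85
position: [0.5455, 0.171, 0.0481]
tool_rot: [2.155, 0.142, -2.153]
ft_force: [0.2, -0.4, 0.3]
grip_width: 0.292
time: 9.05
position: [0.5465, 0.171, 0.0404]
tool_rot: [2.158, 0.142, -2.15]
ft_force: [2.3, -0.1, -0.1]
grip_width: 0.294
time: 9.35
position: [0.5441, 0.1705, 0.0338]
tool_rot: [2.152, 0.14, -2.155]
ft_force: [0.2, 0.5, -1.3]
grip_width: 0.299
```

```bash
python3 - <<'E'
from h import *
s=grab('side','s5');crop(s,225,235,325,310,7,'s5d');st()
E
```

```text
t 9.4 p [0.5442 0.1705 0.0339] x [-0.0015 -0.0005 -1.    ] y [ 0.1305 -0.9915  0.0003] f [-1.4738 -0.3068 -2.1077] g 0.291
q [-0.7118  0.3387  0.4218  1.866  -0.1653  0.9726 -1.6574]
```

View pics/s5d.png

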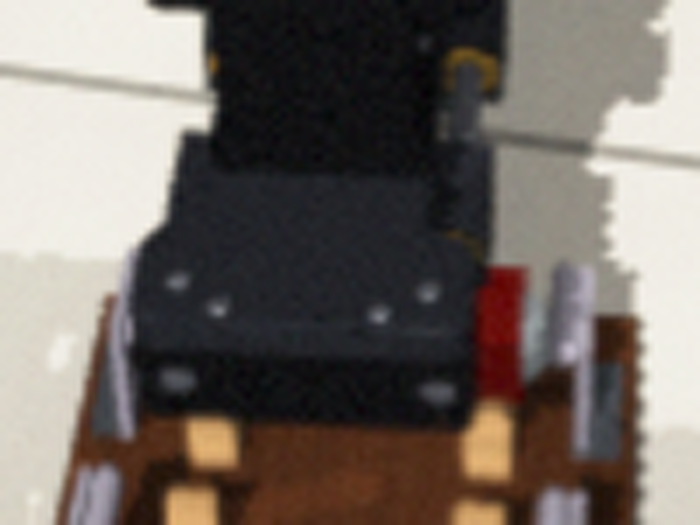

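```bash
python3 -m jog '[{"rot":[0,0,0],"travel":[0.006,0,0],"jaw":1},{"rot":[0,0,0],"travel":[0.004,0,0],"jaw":1}]'
python3 -m jog '[{"rot":[0,0,0],"travel":[-0.008,0,0],"jaw":1},{"rot":[0,0,0],"travel":[0,0,0],"jaw":0.1},{"rot":[0,0,0],"travel":[0,0,0],"jaw":0.1},{"rot":[0,0,0],"travel":[-0.05,0,0],"jaw":0.1},{"rot":[0,0,0],"travel":[-0.08,0,0],"jaw":0.1},{"rot":[0,0,0],"travel":[-0.1,0,0],"jaw":0.1},{"rot":[0,0,0],"travel":[-0.1,0,0],"jaw":0.1},{"rot":[0,0,0],"travel":[0,0.1,0],"jaw":-0.3}]'

```

```text
time: 9.6
position: [0.5444, 0.1705, 0.0334]
tool_rot: [2.152, 0.142, -2.156]
ft_force: [-9.2, -2.6, 23.3]
grip_width: 0.292
time: 10.4
position: [0.5516, 0.1466, 0.1385]
tool_rot: [2.162, 0.155, -2.143]
ft_force: [1.0, 0.3, 0.2]
grip_width: 0.482
```

```bash
python3 -m jog '[{"rot":[-1,0,0],"travel":[0,0.09,0],"jaw":-0.3},{"rot":[-1,0,0],"travel":[0,0.09,0],"jaw":-0.3},{"rot":[-1,0,0],"travel":[0,0.09,0],"jaw":-0.3},{"rot":[-1,0,0],"travel":[0,0.09,0],"jaw":-0.3},{"rot":[-1,0,0],"travel":[0,0,0],"jaw":-0.3},{"rot":[-1,0,0],"travel":[0,0,0],"jaw":-0.3},{"rot":[-1,0,0],"travel":[0,0,0],"jaw":-0.3},{"rot":[-1,0,0],"travel":[0,0,0],"jaw":-0.3}]'
python3 -m jog '[{"rot":[-1,0,0],"travel":[0,0,0],"jaw":-0.3},{"rot":[-1,0,0],"travel":[0,0,0],"jaw":-0.3},{"rot":[-1,0,0],"travel":[0,0,0],"jaw":-0.3},{"rot":[-1,0,0],"travel":[0,0,0],"jaw":-0.3},{"rot":[-1,0,0],"travel":[0,0,0],"jaw":-0.3},{"rot":[-1,0,0],"travel":[0,0,0],"jaw":-0.3},{"rot":[-1,0,0],"travel":[0,0,0],"jaw":-0.3},{"rot":[-1,0,0],"travel":[0,0,0],"jaw":-0.3}]'
python3 -m jog '[{"rot":[-1,0,0],"travel":[0,0,0],"jaw":-0.3},{"rot":[-1,0,0],"travel":[0,0,0],"jaw":-0.3},{"rot":[-1,0,0],"travel":[0,0,0],"jaw":-0.3},{"rot":[-0.8,0,0],"travel":[0,0,0],"jaw":-0.3},{"rot":[0,0,0],"travel":[0,0,0],"jaw":-0.3}]'
python3 - <<'E'
from h import *
plan([.5675,.002,.07],16.2)
s=grab('side','s6');t=tins();crop(t,140,150,330,290,4,'t6c');crop(s,200,180,380,330,4,'s6c')
E
```

```text
time: 11.2
position: [0.5771, 0.0369, 0.134]
tool_rot: [1.73, 0.764, -1.728]
ft_force: [-0.5, 0.4, -0.3]
grip_width: 0.65
time: 12.0
position: [0.5771, 0.037, 0.134]
tool_rot: [1.24, 1.189, -1.238]
ft_force: [-0.4, -0.7, 0.6]
grip_width: 0.65
time: 12.5
position: [0.5771, 0.037, 0.1339]
tool_rot: [0.995, 1.331, -0.994]
ft_force: [-0.3, 0.5, -0.2]
grip_width: 0.652
t 12.5 p [0.5771 0.037  0.1339] x [ 0.0014  0.0002 -1.    ] y [0.9589 0.2838 0.0014] f [-0.2682  0.5252 -0.1888] g 0.652
q [-0.3925  0.2312  0.324   1.7592 -0.0796  1.1626  0.2428]
travel units (current frame) [ 0.213  -0.064   0.1027] mm [ 63.9071 -19.1898  30.8072]
rot units [ 0.0575  0.0025 -0.0155]
travel units after rot [ 0.2131 -0.0632  0.1031]
red centre [0.5471 0.1747 0.024 ] az 7.688789216934963 gap 0.06377384481825421
green 1 [array([ 0.5758, -0.0281,  0.024 ])] [np.int32(93)]
```

View pics/t6c.png

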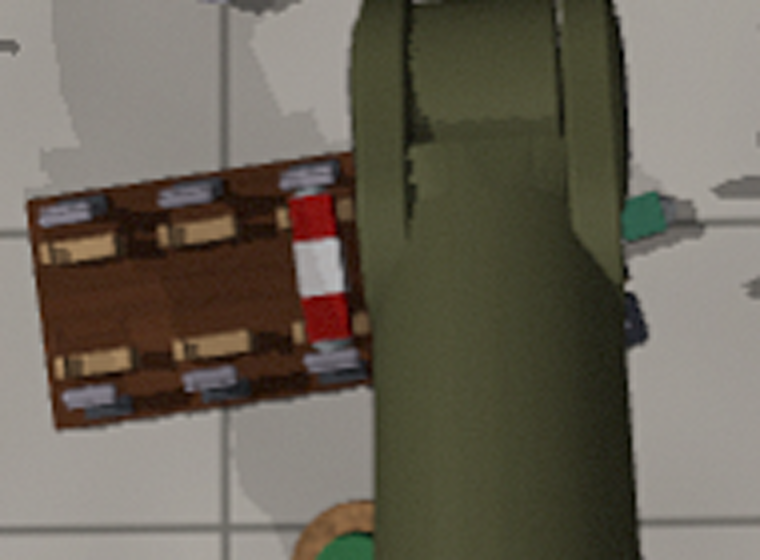

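View pics/s6c.png

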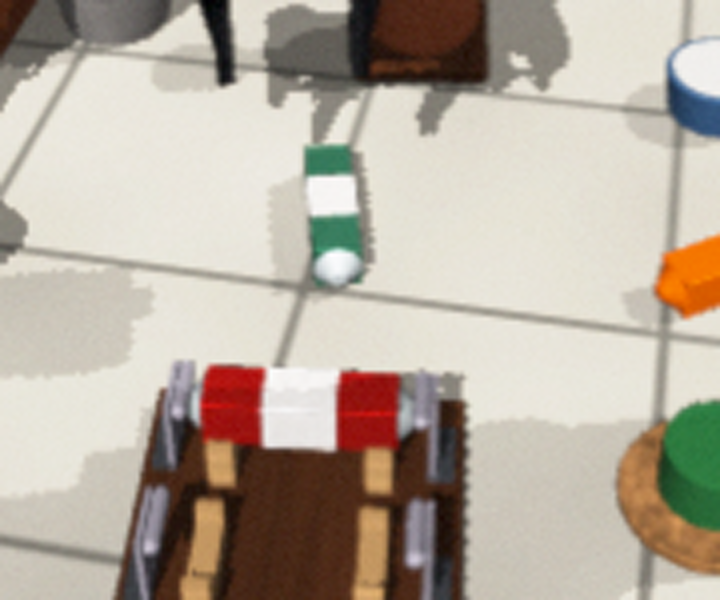

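```bash
python3 -m jog '[{"rot":[0,0,0],"travel":[0.02,-0.032,0.05],"jaw":-0.3},{"rot":[0,0,0],"travel":[0.06,-0.032,0.052],"jaw":-0.3},{"rot":[0,0,0],"travel":[0.08,0,0],"jaw":-0.3},{"rot":[0,0,0],"travel":[0.08,0,0],"jaw":-0.3},{"rot":[0,0,0],"travel":[0.06,0,0],"jaw":-0.3},{"rot":[0,0,0],"travel":[0.05,0,0],"jaw":-0.3},{"rot":[0,0,0],"travel":[0.03,0,0],"jaw":-0.3},{"rot":[0,0,0],"travel":[0,0,0],"jaw":-0.3}]'
python3 - <<'E'
from h import *
plan([.5675,.002,.005],16.2)
s=grab('side','s7');crop(s,200,140,380,290,4,'s7c')
E
```

```text
time: 13.4
position: [0.5659, 0.0017, 0.0177]
tool_rot: [0.994, 1.333, -0.997]
ft_force: [-0.6, 0.3, 0.9]
grip_width: 0.651
t 13.4 p [0.5659 0.0017 0.0177] x [-0.0022 -0.0005 -1.    ] y [ 0.9591  0.2832 -0.0023] f [-0.5659  0.252   0.8843] g 0.651
q [-0.3319  0.3442  0.3272  1.8836 -0.1344  0.9373  0.3446]
travel units (current frame) [0.0422 0.0056 0.0005] mm [12.6548  1.6729  0.1606]
rot units [ 0.05   -0.0013  0.0264]
travel units after rot [0.0422 0.0055 0.0005]
```

View pics/s7c.png

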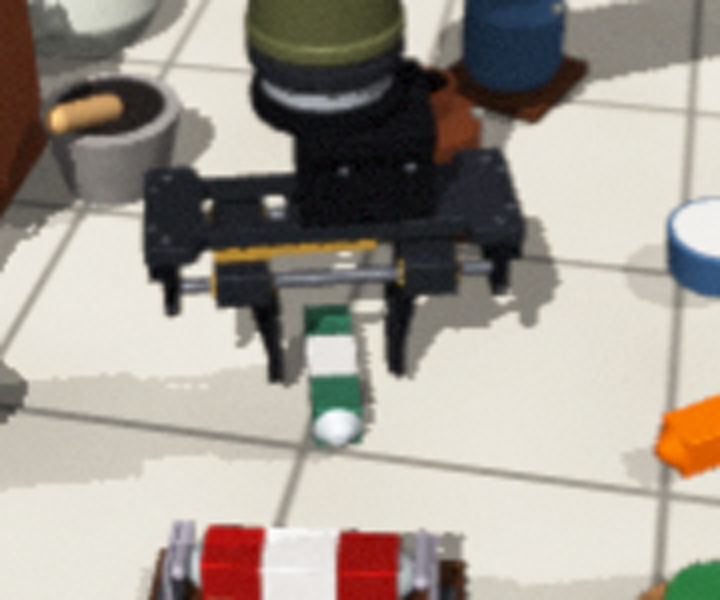

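Red is home. The fingers straddle the green tin at its band (330,355 in the crop).

```bash
python3 -m jog '[{"rot":[0,0,0],"travel":[0.02,0.005,0],"jaw":-0.3},{"rot":[0,0,0],"travel":[0.021,0,0],"jaw":-0.3},{"rot":[0,0,0],"travel":[0,0,0],"jaw":0.2},{"rot":[0,0,0],"travel":[0,0,0],"jaw":0.6},{"rot":[0,0,0],"travel":[0,0,0],"jaw":1},{"rot":[0,0,0],"travel":[0,0,0],"jaw":1},{"rot":[0,0,0],"travel":[0,0,0],"jaw":1}]' 60
python3 - <<'E'
from h import *
st()
E
python3 -m jog '[{"rot":[0,0,0],"travel":[-0.03,0,0],"jaw":1},{"rot":[0,0,0],"travel":[-0.06,0,0],"jaw":1},{"rot":[0,0,0],"travel":[-0.08,0,0],"jaw":1},{"rot":[0,0,0],"travel":[-0.08,0,0],"jaw":1},{"rot":[0,0,0],"travel":[-0.08,0,0],"jaw":1},{"rot":[0,0,0],"travel":[-0.05,0,0],"jaw":1},{"rot":[-1,0,0],"travel":[0,0,0],"jaw":1},{"rot":[-1,0,0],"travel":[0,0,0],"jaw":1}]'
python3 -m jog '[{"rot":[-1,0,0],"travel":[0,0,0],"jaw":1},{"rot":[-1,0,0],"travel":[0,0,0],"jaw":1},{"rot":[-1,0,0],"travel":[0,0,0],"jaw":1},{"rot":[-1,0,0],"travel":[0,0,0],"jaw":1},{"rot":[-1,0,0],"travel":[0,0,0],"jaw":1},{"rot":[-1,0,0],"travel":[0,0,0],"jaw":1},{"rot":[-1,0,0],"travel":[0,0,0],"jaw":1},{"rot":[-1,0,0],"travel":[0,0,0],"jaw":1}]'
python3 -m jog '[{"rot":[-1,0,0],"travel":[0,0,0],"jaw":1},{"rot":[-1,0,0],"travel":[0,0,0],"jaw":1},{"rot":[-1,0,0],"travel":[0,0,0],"jaw":1},{"rot":[-1,0,0],"travel":[0,0,0],"jaw":1},{"rot":[-1,0,0],"travel":[0,0,0],"jaw":1},{"rot":[-1,0,0],"travel":[0,0,0],"jaw":1},{"rot":[-0.3,0,0],"travel":[0,0,0],"jaw":1}]'
python3 - <<'E'
from h import *
plan([.5241,.3188,.12],97.6)
E
```

```text
time: 14.15
position: [0.5685, 0.0027, 0.0068]
tool_rot: [0.995, 1.331, -0.994]
ft_force: [0.3, -0.2, -0.7]
grip_width: 0.29
t 14.15 p [0.5685 0.0027 0.0068] x [ 0.0004  0.0001 -1.    ] y [0.9589 0.2839 0.0004] f [ 0.3165 -0.1687 -0.7424] g 0.29
q [-0.3288  0.3625  0.3233  1.8857 -0.1427  0.9153  0.35  ]
time: 14.95
position: [0.5686, 0.0028, 0.1215]
tool_rot: [0.86, 1.393, -0.859]
ft_force: [0.6, 0.0, -1.7]
grip_width: 0.298
time: 15.75
position: [0.568, 0.0027, 0.1205]
tool_rot: [0.319, 1.548, -0.319]
ft_force: [0.2, 0.5, -1.4]
grip_width: 0.293
time: 16.45
position: [0.5681, 0.0026, 0.1205]
tool_rot: [-0.111, 1.568, 0.111]
ft_force: [0.5, 0.6, -1.0]
grip_width: 0.296
t 16.45 p [0.5681 0.0026 0.1205] x [-0.0004 -0.     -1.    ] y [-0.1404  0.9901  0.0001] f [ 0.4715  0.6364 -0.9636] g 0.296
q [-0.2189  0.2202  0.1899  1.792  -0.0455  1.134   1.6974]
travel units (current frame) [0.0018 1.064  0.0027] mm [  0.536  319.2103   0.8107]
rot units [ 0.0937 -0.0047 -0.0006]
travel units after rot [ 0.0017  1.064  -0.006 ]
```

```bash
python3 -m jog '[{"rot":[0.09,0,0],"travel":[0,0.1,0],"jaw":1},{"rot":[0,0,0],"travel":[0,0.13,0],"jaw":1},{"rot":[0,0,0],"travel":[0,0.15,0],"jaw":1},{"rot":[0,0,0],"travel":[0,0.15,0],"jaw":1},{"rot":[0,0,0],"travel":[0,0.15,0],"jaw":1},{"rot":[0,0,0],"travel":[0,0.15,0],"jaw":1},{"rot":[0,0,0],"travel":[0,0.13,0],"jaw":1},{"rot":[0,0,0],"travel":[0,0.1,0],"jaw":1}]'
python3 -m jog '[{"rot":[0,0,0],"travel":[0.04,0.004,-0.006],"jaw":1},{"rot":[0,0,0],"travel":[0.04,0,0],"jaw":1},{"rot":[0,0,0],"travel":[0,0,0],"jaw":1}]'
python3 - <<'E'
from h import *
plan([.5241,.3188,.06],97.6)
s=grab('side','s8');crop(s,190,240,350,400,3.5,'s8c')
s,r=st();p=s['position']; c=p-r[:,0]*.0062
for k in(.054,.045): print(proj('side',c-r[:,2]*k*np.sign(r[0,2])),(proj('side',c-r[:,2]*k*np.sign(r[0,2]))-[190,240])*3.5)
E
```

```text
time: 17.25
position: [0.5251, 0.3212, 0.1205]
tool_rot: [-0.104, 1.569, 0.105]
ft_force: [0.0, 0.1, -0.7]
grip_width: 0.29
time: 17.55
position: [0.5234, 0.3161, 0.0938]
tool_rot: [-0.105, 1.572, 0.099]
ft_force: [-0.8, -0.9, -1.2]
grip_width: 0.295
t 17.55 p [0.5234 0.3161 0.0938] x [-0.0037 -0.0039 -1.    ] y [-0.129   0.9916 -0.0034] f [-0.7644 -0.9429 -1.246 ] g 0.295
q [-0.5892  0.3345  0.0021  1.6987  0.0005  1.1136  1.1128]
travel units (current frame) [0.1127 0.0091 0.0038] mm [33.8076  2.7331  1.1461]
rot units [-0.0374 -0.0477  0.0385]
travel units after rot [0.1127 0.0087 0.0034]
t 17.6 p [0.5242 0.3162 0.0949] x [-0.0023 -0.0028 -1.    ] y [-0.1283  0.9917 -0.0025] f [ 0.4824 -0.4517 -1.075 ] g 0.295
q [-0.5887  0.3336  0.0023  1.6975  0.0003  1.114   1.1128]
[[302.232  330.8527]] [[392.8119 317.9844]]
[[296.0353 330.5237]] [[371.1237 316.8331]]
```

View pics/s8c.png

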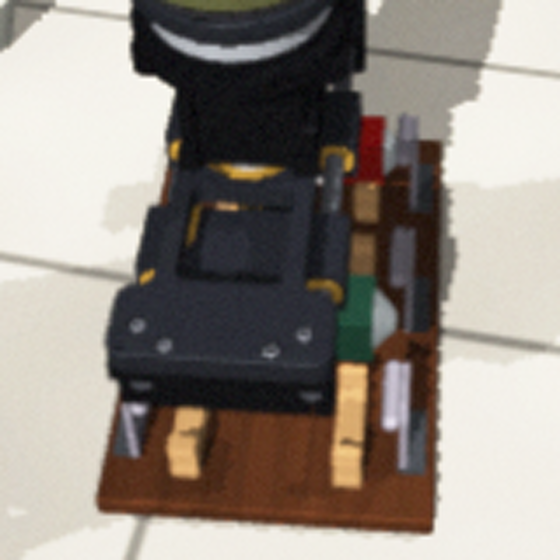

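```bash
python3 -m jog '[{"rot":[0,0,0],"travel":[0.03,0.009,0.004],"jaw":1},{"rot":[0,0,0],"travel":[0.04,0,0],"jaw":1},{"rot":[0,0,0],"travel":[0.035,0,0],"jaw":1},{"rot":[0,0,0],"travel":[0.015,0,0],"jaw":1},{"rot":[0,0,0],"travel":[0,0,0],"jaw":1}]' 60
python3 - <<'E'
from h import *
plan([.5246,.3188,.0348],97.6)
s=grab('side','s9');crop(s,190,240,350,400,3.5,'s9c')
E
```

```text
time: 18.1
position: [0.5246, 0.3211, 0.0592]
tool_rot: [-0.104, 1.57, 0.102]
ft_force: [0.0, 0.2, -0.7]
grip_width: 0.292
t 18.1 p [0.5246 0.3211 0.0592] x [-0.0018 -0.0012 -1.    ] y [-0.1311  0.9914 -0.001 ] f [ 0.0089  0.2305 -0.6887] g 0.292
q [-0.5917  0.3747 -0.001   1.7206  0.0004  1.0485  1.1095]
travel units (current frame) [ 0.0814 -0.0076 -0.0008] mm [24.4239 -2.2861 -0.2495]
rot units [-0.0135 -0.0227  0.0112]
travel units after rot [ 0.0814 -0.0077 -0.001 ]
```

View pics/s9c.png

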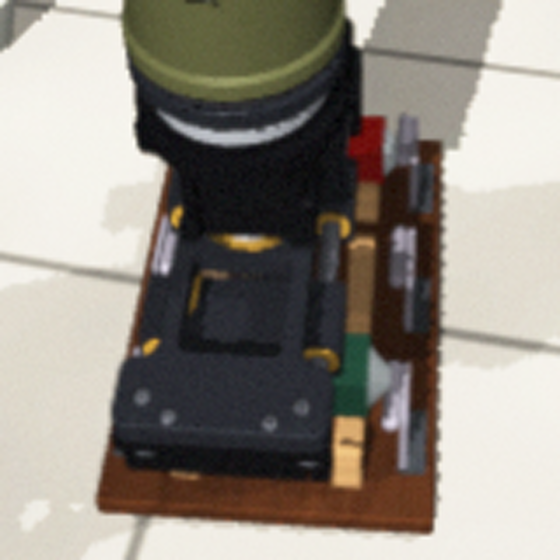

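```bash
python3 -m jog '[{"rot":[0,0,0],"travel":[0.012,-0.006,0],"jaw":1},{"rot":[0,0,0],"travel":[0.012,0,0],"jaw":1},{"rot":[0,0,0],"travel":[0.012,0,0],"jaw":1}]'
python3 -m jog '[{"rot":[0,0,0],"travel":[0.012,0,0],"jaw":1},{"rot":[0,0,0],"travel":[0.012,0,0],"jaw":1}]'
python3 -m jog '[{"rot":[0,0,0],"travel":[0.012,0,0],"jaw":1},{"rot":[0,0,0],"travel":[0.008,0,0],"jaw":1},{"rot":[0,0,0],"travel":[0,0,0],"jaw":1}]'

```

```text
time: 18.45
position: [0.5257, 0.3204, 0.0507]
tool_rot: [-0.103, 1.568, 0.104]
ft_force: [-1.3, -0.5, 9.0]
grip_width: 0.291
time: 18.65
position: [0.527, 0.3207, 0.0437]
tool_rot: [-0.102, 1.565, 0.105]
ft_force: [2.3, 0.6, 3.3]
grip_width: 0.295
time: 18.95
position: [0.5245, 0.3195, 0.0355]
tool_rot: [-0.104, 1.57, 0.103]
ft_force: [0.2, -0.7, -1.5]
grip_width: 0.294
```

```bash
python3 -m jog '[{"rot":[0,0,0],"travel":[0.006,0,0],"jaw":1},{"rot":[0,0,0],"travel":[0.004,0,0],"jaw":1}]'
python3 -m jog '[{"rot":[0,0,0],"travel":[-0.008,0,0],"jaw":1},{"rot":[0,0,0],"travel":[0,0,0],"jaw":0.1},{"rot":[0,0,0],"travel":[0,0,0],"jaw":0.1},{"rot":[0,0,0],"travel":[-0.05,0,0],"jaw":0.1},{"rot":[0,0,0],"travel":[-0.1,0,0],"jaw":0.1},{"rot":[0,0,0],"travel":[-0.12,0,0],"jaw":0.1},{"rot":[0,0,0],"travel":[-0.14,0,0],"jaw":0.1},{"rot":[0,0,0],"travel":[0,-0.1,0],"jaw":1}]'
python3 -m jog '[{"rot":[0,0,0],"travel":[0,-0.14,0],"jaw":1},{"rot":[0,0,0],"travel":[0,-0.16,0],"jaw":1},{"rot":[0,0,0],"travel":[0,-0.16,0],"jaw":1},{"rot":[0,0,0],"travel":[0,-0.16,0],"jaw":1},{"rot":[0,0,0],"travel":[0,-0.16,0],"jaw":1},{"rot":[0,0,0],"travel":[0,-0.16,0],"jaw":1},{"rot":[0,0,0],"travel":[0,-0.14,0],"jaw":1},{"rot":[0,0,0],"travel":[0,-0.1,0],"jaw":1}]'
python3 - <<'E'
from h import *
s=grab('side','s10');t=tins();crop(t,140,180,250,265,6,'t10c');crop(s,200,260,320,390,4.5,'s10c')
h=np.radians(7.5)
x,y=.549,-.184
plan([x+.11*np.cos(h),y+.11*np.sin(h),.2],97.5)
E
```

```text
time: 19.15
position: [0.5251, 0.3198, 0.0347]
tool_rot: [-0.104, 1.569, 0.103]
ft_force: [-5.2, -3.8, 12.9]
grip_width: 0.293
time: 19.95
position: [0.5316, 0.2974, 0.1674]
tool_rot: [-0.101, 1.557, 0.116]
ft_force: [0.7, 1.3, -0.1]
grip_width: 0.415
time: 20.75
position: [0.5763, -0.0649, 0.1607]
tool_rot: [-0.101, 1.566, 0.1]
ft_force: [0.9, -0.1, -0.5]
grip_width: 0.008
red centre [0.547  0.1745 0.024 ] az 8.216907630909066 gap 0.0638253923271055
green centre [0.5265 0.3261 0.024 ] az 7.82284510494239 gap 0.06324494025671297
t 20.85 p [ 0.5762 -0.0676  0.1606] x [ 0.0022 -0.0029 -1.    ] y [-0.1225  0.9925 -0.0032] f [-1.1138 -1.2163  0.269 ] g 0.01
q [-0.1508  0.2095  0.2511  1.7233 -0.0523  1.2132  1.8068]
travel units (current frame) [-0.1299 -0.3714  0.2293] mm [ -38.9563 -111.4134   68.781 ]
rot units [-0.0929  0.0212  0.0368]
travel units after rot [-0.1315 -0.3728  0.226 ]
```

View pics/t10c.png

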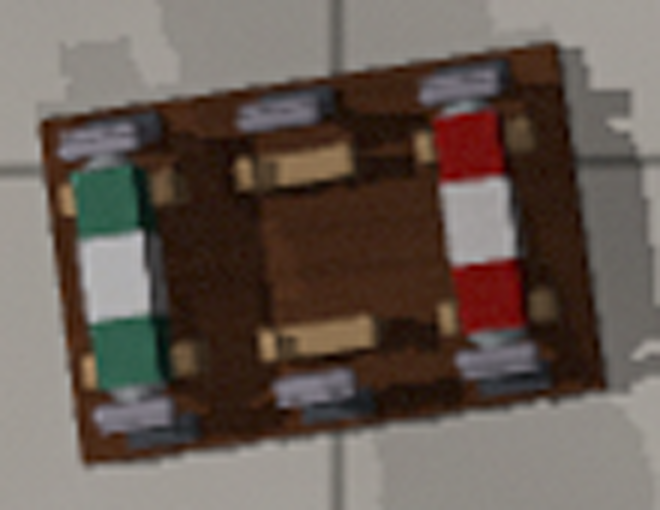

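View pics/s10c.png

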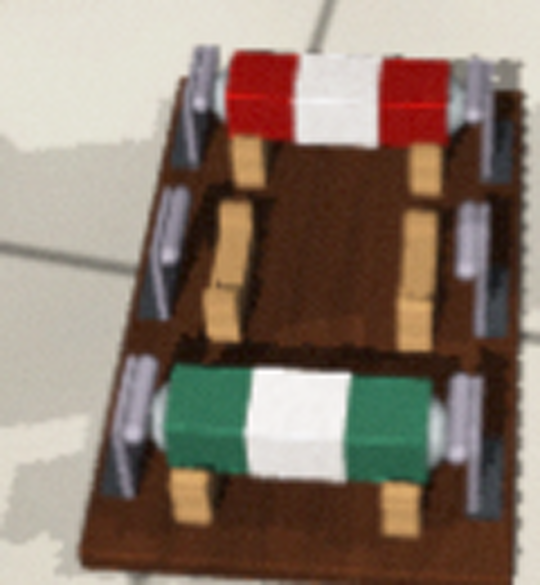

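```bash
python3 -m jog '[{"rot":[-0.09,0,0],"travel":[-0.06,0,0.1],"jaw":1},{"rot":[0,0,0],"travel":[-0.06,-0.05,0.12],"jaw":1},{"rot":[0,0,0],"travel":[0,-0.1,0],"jaw":1},{"rot":[0,0,0],"travel":[0,-0.1,0],"jaw":1},{"rot":[0,0,0],"travel":[0,-0.08,0],"jaw":1},{"rot":[0,0,0],"travel":[0,-0.05,0],"jaw":1},{"rot":[0,0,0],"travel":[0,0,0],"jaw":1}]'
python3 - <<'E'
from h import *
h=np.radians(7.5)
x,y=.549,-.184
plan([x+.11*np.cos(h),y+.11*np.sin(h),.118],97.5)
s=grab('side','s11');t=grab('top','t11');crop(s,270,80,410,210,4.5,'s11c');crop(t,330,100,470,255,4,'t11c')
E
```

```text
time: 21.55
position: [0.657, -0.167, 0.1955]
tool_rot: [-0.108, 1.568, 0.106]
ft_force: [-0.7, -0.4, 1.1]
grip_width: 0.006
t 21.55 p [ 0.657  -0.167   0.1955] x [ 0.0005 -0.001  -1.    ] y [-0.1359  0.9907 -0.0011] f [-0.7049 -0.3564  1.0871] g 0.006
q [-0.01    0.3969  0.294   1.4226 -0.1145  1.3381  1.9958]
travel units (current frame) [ 0.2585 -0.0091  0.0022] mm [77.5462 -2.7237  0.6571]
rot units [0.0624 0.0045 0.0126]
travel units after rot [ 0.2585 -0.0094  0.0023]
```

View pics/s11c.png

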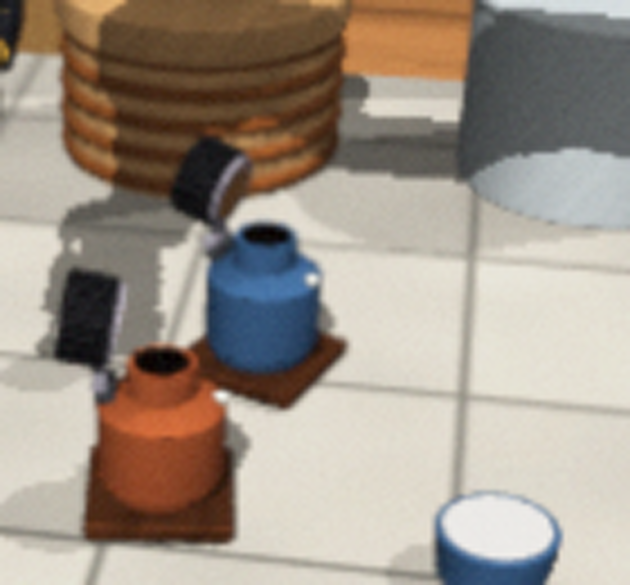

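View pics/t11c.png

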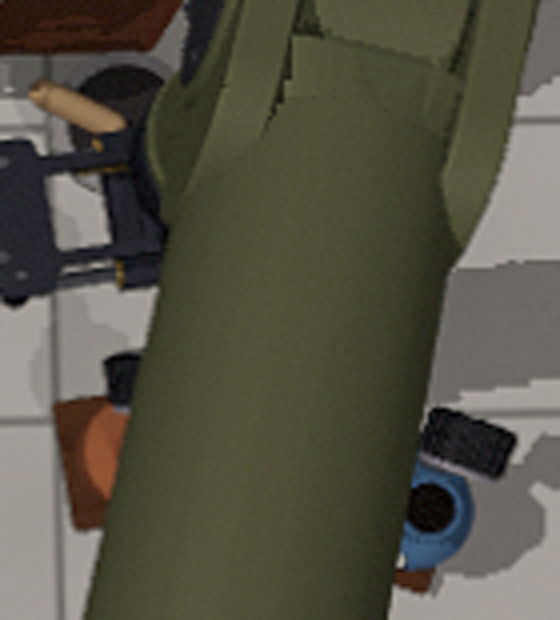

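```bash
python3 -m jog '[{"rot":[0.06,0,0],"travel":[0.06,-0.009,0],"jaw":1},{"rot":[0,0,0],"travel":[0.09,0,0],"jaw":1},{"rot":[0,0,0],"travel":[0.07,0,0],"jaw":1},{"rot":[0,0,0],"travel":[0.04,0,0],"jaw":1},{"rot":[0,0,0],"travel":[0,0,0],"jaw":1}]'
python3 - <<'E'
from h import *
h=np.radians(7.5)
x,y=.549,-.184
plan([x+.075*np.cos(h),y+.075*np.sin(h),.118],97.5)
E
```

```text
time: 22.15
position: [0.6565, -0.1649, 0.1151]
tool_rot: [-0.106, 1.571, 0.109]
ft_force: [-0.2, -0.6, 0.3]
grip_width: 0.009
t 22.15 p [ 0.6565 -0.1649  0.1151] x [-0.0034  0.0018 -1.    ] y [-0.1361  0.9907  0.0022] f [-0.246  -0.5515  0.3414] g 0.009
q [-0.0051  0.4516  0.2826  1.5129 -0.1319  1.1995  2.0063]
travel units (current frame) [-0.0095 -0.0155 -0.1138] mm [ -2.8464  -4.6608 -34.1515]
rot units [ 0.0645 -0.0356 -0.0251]
travel units after rot [-0.0098 -0.0162 -0.1137]
```

```bash
python3 -m jog '[{"rot":[0.06,0,0],"travel":[-0.008,-0.012,-0.06],"jaw":1},{"rot":[0,0,0],"travel":[0,0,-0.054],"jaw":1},{"rot":[0,0,0],"travel":[0,0,0],"jaw":1}]'
python3 - <<'E'
from h import *
h=np.radians(7.5)
x,y=.549,-.184
plan([x+.062*np.cos(h),y+.062*np.sin(h),.122],97.5)
s=grab('side','s12');crop(s,250,60,400,210,4,'s12c')
E
```

```text
time: 22.45
position: [0.6235, -0.1761, 0.1212]
tool_rot: [-0.101, 1.567, 0.1]
ft_force: [-0.2, -0.5, 0.9]
grip_width: 0.004
t 22.45 p [ 0.6235 -0.1761  0.1212] x [ 0.0015 -0.0002 -1.    ] y [-0.1275  0.9918 -0.0004] f [-0.2142 -0.5378  0.8851] g 0.004
q [ 0.002   0.3841  0.2941  1.5928 -0.1179  1.1806  2.0192]
travel units (current frame) [-0.0026  0.0061 -0.0429] mm [ -0.7915   1.8314 -12.8731]
rot units [-0.0353  0.0167  0.0047]
travel units after rot [-0.0026  0.0062 -0.0429]
```

View pics/s12c.png

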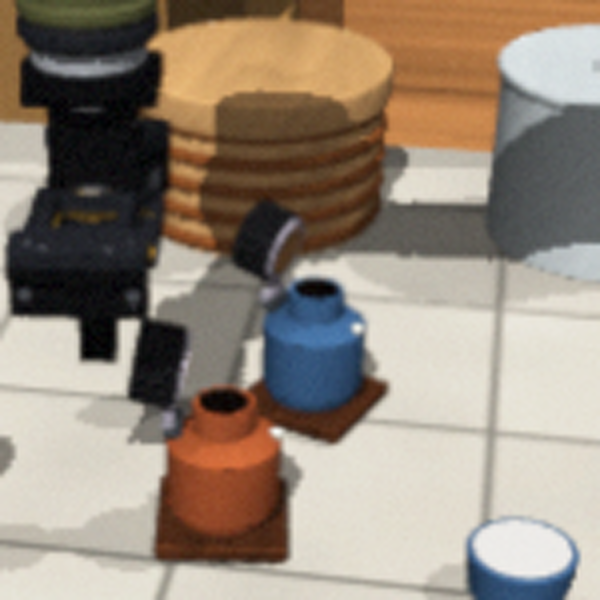

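```bash
python3 -m jog '[{"rot":[0,0,0],"travel":[-0.003,0.004,-0.043],"jaw":1},{"rot":[0,0,0],"travel":[-0.011,0,-0.036],"jaw":1},{"rot":[0,0,0],"travel":[0,0,-0.038],"jaw":1},{"rot":[0,0,0],"travel":[0,0,0],"jaw":1}]'
python3 - <<'E'
from h import *
h=np.radians(7.5)
x,y=.549,-.184
plan([x+.039*np.cos(h),y+.039*np.sin(h),.126],97.5)
s=grab('side','s13');crop(s,250,60,400,210,4,'s13c')
E
```

```text
time: 22.9
position: [0.5885, -0.179, 0.1247]
tool_rot: [-0.101, 1.568, 0.101]
ft_force: [0.4, -0.3, 2.1]
grip_width: 0.002
t 22.9 p [ 0.5885 -0.179   0.1247] x [ 0.0009  0.0002 -1.    ] y [-0.128   0.9918  0.0001] f [ 0.4087 -0.3133  2.1027] g 0.002
q [ 0.003   0.3153  0.301   1.675  -0.1007  1.1657  2.0288]
travel units (current frame) [-0.0044  0.0008 -0.0029] mm [-1.3247  0.2404 -0.8581]
rot units [-0.0295  0.0105 -0.0009]
travel units after rot [-0.0044  0.0008 -0.0029]
```

View pics/s13c.png

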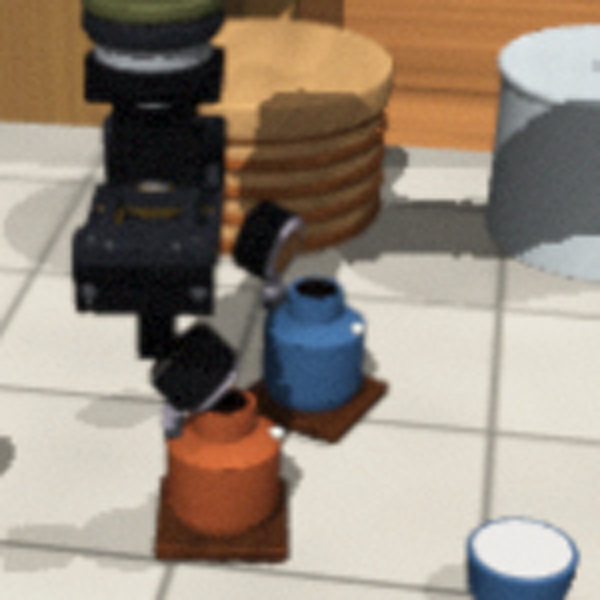

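Cap swinging with the fingertip on its face (about 45°). I'll continue the arc.

```bash
python3 -m jog '[{"rot":[0,0,0],"travel":[0.006,0,-0.038],"jaw":1},{"rot":[0,0,0],"travel":[0.016,0,-0.034],"jaw":1},{"rot":[0,0,0],"travel":[0.024,0,-0.028],"jaw":1},{"rot":[0,0,0],"travel":[0.006,0,0],"jaw":1},{"rot":[0,0,0],"travel":[0,0,0],"jaw":1}]'
python3 - <<'E'
from h import *
h=np.radians(7.5)
x,y=.549,-.184
plan([x+.0*np.cos(h),y+.0*np.sin(h),.110],97.5)
s=grab('side','s14');crop(s,250,60,400,210,4,'s14c')
E
```

```text
time: 23.45
position: [0.5598, -0.183, 0.1102]
tool_rot: [-0.101, 1.566, 0.101]
ft_force: [-1.7, 0.5, 15.2]
grip_width: 0.004
t 23.45 p [ 0.5598 -0.183   0.1102] x [ 0.0028  0.0001 -1.    ] y [-0.1282  0.9918 -0.0002] f [-1.7349  0.5482 15.1719] g 0.004
q [ 0.0094  0.274   0.3057  1.7575 -0.0916  1.1212  2.0434]
travel units (current frame) [ 0.0006  0.0013 -0.0361] mm [  0.1904   0.3888 -10.8398]
rot units [-0.0273  0.0318  0.0026]
travel units after rot [ 0.0007  0.0014 -0.0361]
```

View pics/s14c.png

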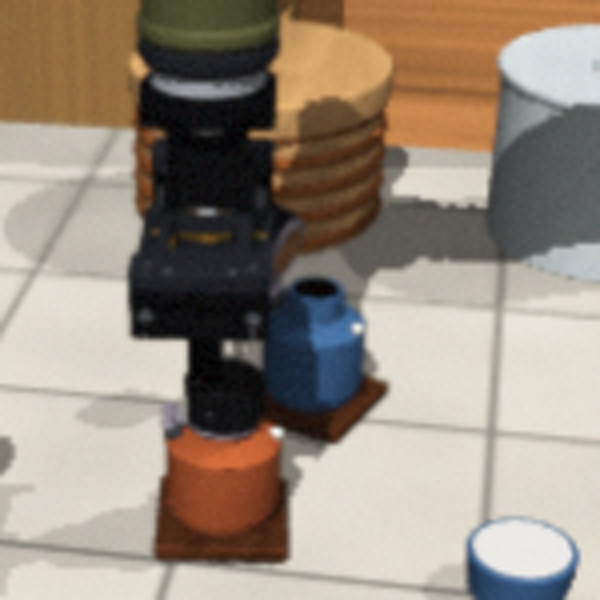

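```bash
python3 -m jog '[{"rot":[0,0,0],"travel":[-0.06,0,0],"jaw":1},{"rot":[0,0,0],"travel":[-0.07,0,0],"jaw":-0.7},{"rot":[0,0,0],"travel":[0,0.001,-0.036],"jaw":-0.7},{"rot":[0,0,0],"travel":[0,0,0],"jaw":-0.7},{"rot":[0,0,0],"travel":[0,0,0],"jaw":-0.7}]' 30
python3 - <<'E'
from h import *
plan([.549,-.184,.093],97.5)
s=grab('side','s15');crop(s,250,60,400,210,4,'s15c')
s=grab('top','t15');crop(s,320,140,470,255,4.5,'t15c')
E
```

```text
time: 24.0
position: [0.5469, -0.1836, 0.1453]
tool_rot: [-0.1, 1.571, 0.102]
ft_force: [-0.7, 0.6, 0.4]
grip_width: 0.282
t 24.0 p [ 0.5469 -0.1836  0.1453] x [-0.0028  0.0009 -1.    ] y [-0.128   0.9918  0.0012] f [-0.7043  0.5744  0.4435] g 0.282
q [ 0.0053  0.2211  0.3117  1.7458 -0.0725  1.1888  2.0363]
travel units (current frame) [ 0.1742 -0.0024  0.0072] mm [52.2724 -0.7245  2.1571]
rot units [-0.0297 -0.0304 -0.0139]
travel units after rot [ 0.1743 -0.0022  0.0067]
```

View pics/s15c.png

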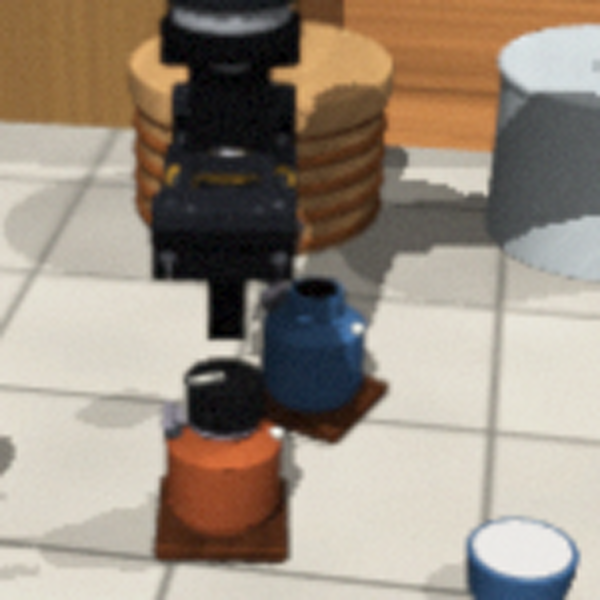

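View pics/t15c.png

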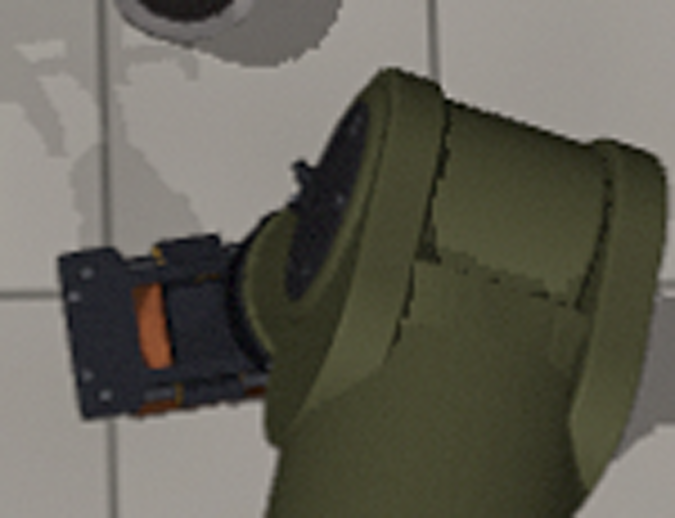

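```bash
python3 -m jog '[{"rot":[0,0,0],"travel":[0,-0.002,0.006],"jaw":-0.7},{"rot":[0,0,0],"travel":[0,0,0],"jaw":-0.7},{"rot":[0,0,0],"travel":[0,0,0],"jaw":-0.7},{"rot":[0,0,0],"travel":[0.03,0,0],"jaw":-0.7},{"rot":[0,0,0],"travel":[0.05,0,0],"jaw":-0.7},{"rot":[0,0,0],"travel":[0.05,0,0],"jaw":-0.7},{"rot":[0,0,0],"travel":[0.035,0,0],"jaw":-0.7},{"rot":[0,0,0],"travel":[0,0,0],"jaw":-0.7}]'
python3 - <<'E'
from h import *
plan([.549,-.184,.094],97.5)
s=grab('side','s16');crop(s,250,60,400,210,4,'s16c')
E
```

```text
time: 24.9
position: [0.5487, -0.1835, 0.0947]
tool_rot: [-0.1, 1.573, 0.102]
ft_force: [-0.4, -0.6, 0.2]
grip_width: 0.844
t 24.9 p [ 0.5487 -0.1835  0.0947] x [-0.0046  0.001  -1.    ] y [-0.1286  0.9917  0.0016] f [-0.3502 -0.5777  0.2213] g 0.844
q [ 0.0125  0.2743  0.3063  1.7913 -0.0915  1.0946  2.0502]
travel units (current frame) [ 0.0022 -0.0017  0.0009] mm [ 0.6655 -0.5079  0.26  ]
rot units [-0.0221 -0.0508 -0.0182]
travel units after rot [ 0.0022 -0.0017  0.0009]
```

View pics/s16c.png

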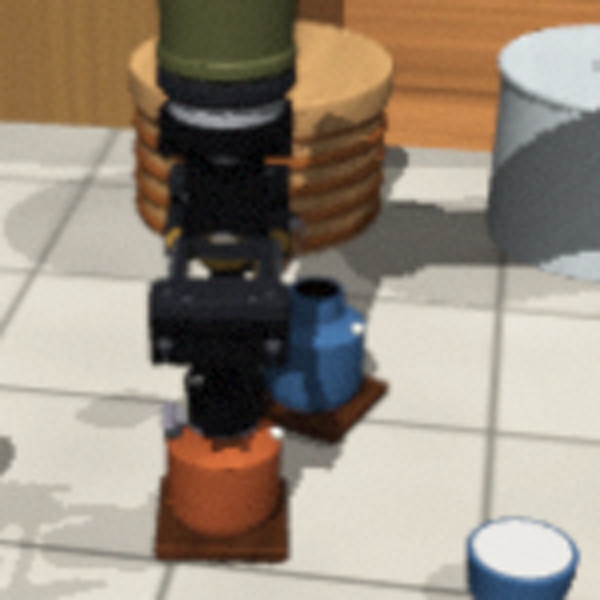

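```bash
python3 -m jog '[{"rot":[0,0,0],"travel":[0,0,0],"jaw":0},{"rot":[0,0,0],"travel":[0,0,0],"jaw":0.5},{"rot":[0,0,0],"travel":[0,0,0],"jaw":1},{"rot":[0,0,0],"travel":[0,0,0],"jaw":1},{"rot":[0,0,0],"travel":[0,0,0],"jaw":1}]' 40
python3 -m jog '[{"rot":[0.4,0,0],"travel":[0,0,0],"jaw":1},{"rot":[0.8,0,0],"travel":[0,0,0],"jaw":1},{"rot":[1,0,0],"travel":[0,0,0],"jaw":1},{"rot":[1,0,0],"travel":[0,0,0],"jaw":1},{"rot":[1,0,0],"travel":[0,0,0],"jaw":1},{"rot":[1,0,0],"travel":[0,0,0],"jaw":1},{"rot":[1,0,0],"travel":[0,0,0],"jaw":1}]'
python3 - <<'E'
from h import *
s,r=st();print(s['torque'])
E
python3 -m jog '[{"rot":[1,0,0],"travel":[0,0,0],"jaw":1},{"rot":[1,0,0],"travel":[0,0,0],"jaw":1},{"rot":[1,0,0],"travel":[0,0,0],"jaw":1},{"rot":[1,0,0],"travel":[0,0,0],"jaw":1},{"rot":[1,0,0],"travel":[0,0,0],"jaw":1}]'
python3 - <<'E'
from h import *
s,r=st();print(s['torque'])
E
```

```text
time: 25.45
position: [0.5507, -0.184, 0.0979]
tool_rot: [-0.101, 1.568, 0.101]
ft_force: [-0.2, 0.9, 1.1]
grip_width: 0.535
time: 26.15
position: [0.5506, -0.185, 0.0979]
tool_rot: [0.325, 1.545, -0.327]
ft_force: [-0.9, -2.4, 1.5]
grip_width: 0.537
t 26.15 p [ 0.5506 -0.185   0.0979] x [ 0.0006 -0.0012 -1.    ] y [ 0.4039  0.9148 -0.0008] f [-0.9241 -2.3836  1.4706] g 0.537
q [-0.0496  0.2759  0.3801  1.7901 -0.1128  1.0961  1.5241]
[-0.3298  0.0996  0.0656]
time: 26.65
position: [0.5501, -0.1857, 0.0979]
tool_rot: [0.664, 1.466, -0.667]
ft_force: [-1.6, -2.4, 1.1]
grip_width: 0.536
t 26.65 p [ 0.5501 -0.1857  0.0979] x [-0.0002 -0.0019 -1.    ] y [ 0.753   0.658  -0.0014] f [-1.6021 -2.4054  1.0944] g 0.536
q [-0.1004  0.2808  0.4411  1.7921 -0.1312  1.0975  1.1037]
[-0.5885  0.4568  0.078 ]
```

```bash
python3 -m jog '[{"rot":[1,0,0],"travel":[0,0,0],"jaw":1},{"rot":[1,0,0],"travel":[0,0,0],"jaw":1},{"rot":[1,0,0],"travel":[0,0,0],"jaw":1},{"rot":[1,0,0],"travel":[0,0,0],"jaw":1},{"rot":[1,0,0],"travel":[0,0,0],"jaw":1},{"rot":[1,0,0],"travel":[0,0,0],"jaw":1}]'
python3 - <<'E'
from h import *
s,r=st();print(s['torque'])
E
python3 -m jog '[{"rot":[1,0,0],"travel":[0,0,0],"jaw":1},{"rot":[1,0,0],"travel":[0,0,0],"jaw":1},{"rot":[1,0,0],"travel":[0,0,0],"jaw":1},{"rot":[1,0,0],"travel":[0,0,0],"jaw":1},{"rot":[1,0,0],"travel":[0,0,0],"jaw":1},{"rot":[1,0,0],"travel":[0,0,0],"jaw":1}]'
python3 - <<'E'
from h import *
s,r=st();print(s['torque'])
s=grab('side','s17');crop(s,250,60,400,210,4,'s17c')
E
```

```text
time: 27.25
position: [0.5491, -0.1862, 0.0979]
tool_rot: [1.063, 1.295, -1.067]
ft_force: [-2.6, -3.5, 3.8]
grip_width: 0.544
t 27.25 p [ 0.5491 -0.1862  0.0979] x [-0.0019 -0.0019 -1.    ] y [ 0.9812  0.1928 -0.0022] f [-2.61   -3.475   3.7838] g 0.544
q [-0.1634  0.2884  0.5171  1.7947 -0.1556  1.1006  0.6008]
[-0.6777  0.9281  0.0921]
time: 27.85
position: [0.5481, -0.1861, 0.0978]
tool_rot: [1.445, 1.036, -1.452]
ft_force: [-7.0, -2.0, 6.2]
grip_width: 0.536
t 27.85 p [ 0.5481 -0.1861  0.0978] x [-0.004  -0.0013 -1.    ] y [ 0.9461 -0.3239 -0.0033] f [-6.9731 -2.0363  6.1813] g 0.536
q [-0.2292  0.2986  0.5969  1.7974 -0.1832  1.1051  0.1005]
[-0.5552  1.4969  0.0925]
```

View pics/s17c.png

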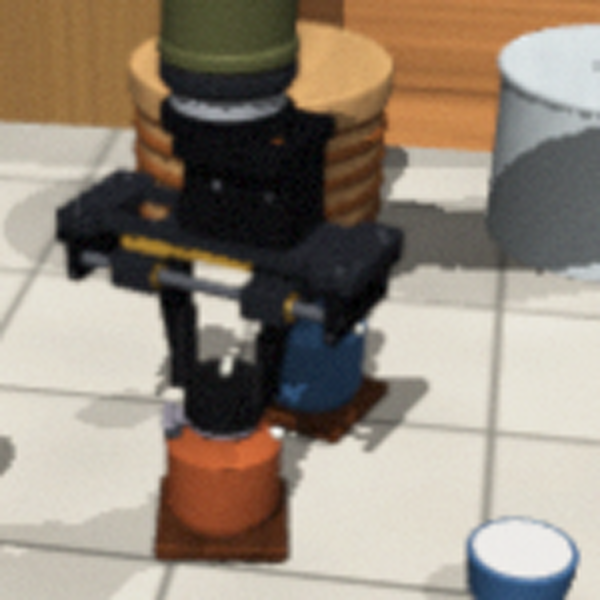

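```bash
python3 -m jog '[{"rot":[1,0,0],"travel":[0,-0.004,0],"jaw":1},{"rot":[1,0,0],"travel":[0,0,0],"jaw":1},{"rot":[1,0,0],"travel":[0,0,0],"jaw":1},{"rot":[1,0,0],"travel":[0,0,0],"jaw":1},{"rot":[1,0,0],"travel":[0,0,0],"jaw":1},{"rot":[1,0,0],"travel":[0,0,0],"jaw":1}]'
python3 - <<'E'
from h import *
s,r=st();print(s['torque'])
E
python3 -m jog '[{"rot":[1,0,0],"travel":[0,0,0],"jaw":1},{"rot":[1,0,0],"travel":[0,0,0],"jaw":1},{"rot":[1,0,0],"travel":[0,0,0],"jaw":1},{"rot":[1,0,0],"travel":[0,0,0],"jaw":1},{"rot":[1,0,0],"travel":[0,0,0],"jaw":1}]'
python3 - <<'E'
from h import *
s,r=st();print(s['torque'])
s=grab('side','s18');crop(s,280,100,340,200,6,'s18c')
E
```

```text
time: 28.5
position: [0.5472, -0.1855, 0.0978]
tool_rot: [1.801, 0.677, -1.808]
ft_force: [-6.0, -1.8, 6.1]
grip_width: 0.539
t 28.5 p [ 0.5472 -0.1855  0.0978] x [-0.0037 -0.0011 -1.    ] y [ 0.6575 -0.7534 -0.0016] f [-6.0007 -1.7705  6.0631] g 0.539
q [-0.2992  0.31    0.6812  1.8025 -0.2138  1.1076 -0.3977]
[-0.4776  1.464   0.0817]
time: 29.0
position: [0.5468, -0.1848, 0.0978]
tool_rot: [2.066, 0.294, -2.076]
ft_force: [-8.0, -1.8, 6.9]
grip_width: 0.54
t 29.0 p [ 0.5468 -0.1848  0.0978] x [-0.0047  0.0002 -1.    ] y [ 0.2778 -0.9606 -0.0015] f [-8.0442 -1.8404  6.8966] g 0.54
q [-0.3592  0.3251  0.7558  1.8044 -0.245   1.1133 -0.8085]
[-0.1863  1.8282  0.0223]
```

View pics/s18c.png

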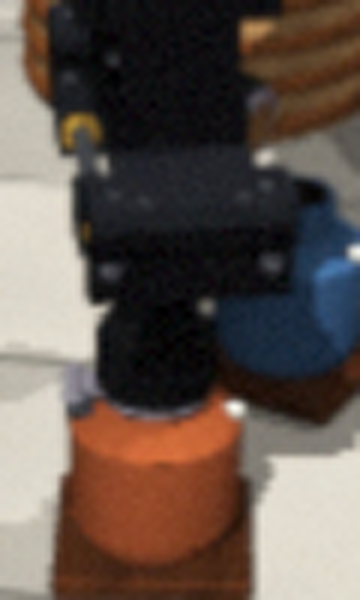

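```bash
for i in 1; do :; done; python3 -m jog '[{"rot":[1,0,0],"travel":[0,0,0.004],"jaw":1},{"rot":[1,0,0],"travel":[0,0,0],"jaw":1},{"rot":[1,0,0],"travel":[0,0,0],"jaw":1}]'
python3 -c "
from h import *
s,r=st();print(s['torque'])"
python3 -m jog '[{"rot":[1,0,0],"travel":[0,0,0],"jaw":1},{"rot":[1,0,0],"travel":[0,0,0],"jaw":1}]'
python3 -c "
from h import *
s,r=st();print(s['torque'])"
python3 -m jog '[{"rot":[1,0,0],"travel":[0,0,0],"jaw":1},{"rot":[1,0,0],"travel":[0,0,0],"jaw":1}]'
python3 -c "
from h import *
s,r=st();print(s['torque'])"
```

```text
time: 29.35
position: [0.5466, -0.1843, 0.0979]
tool_rot: [2.209, 0.023, -2.215]
ft_force: [-4.8, 0.8, 5.8]
grip_width: 0.541
t 29.35 p [ 0.5466 -0.1843  0.0979] x [-0.0028  0.0009 -1.    ] y [ 0.0203 -0.9998 -0.0009] f [-4.7784  0.8134  5.7546] g 0.541
q [-0.3969  0.3342  0.803   1.8076 -0.2657  1.1146 -1.0528]
[0.1037 1.2868 0.0925]
time: 29.55
position: [0.5467, -0.184, 0.0979]
tool_rot: [-2.138, 0.164, 2.144]
ft_force: [-5.2, 1.7, 6.5]
grip_width: 0.542
t 29.55 p [ 0.5467 -0.184   0.0979] x [-0.003   0.0013 -1.    ] y [-0.1533 -0.9882 -0.0009] f [-5.1736  1.6547  6.4846] g 0.542
q [-0.4222  0.3429  0.8354  1.8083 -0.2811  1.1176 -1.2148]
[0.2384 1.3574 0.0773]
time: 29.75
position: [0.5473, -0.1831, 0.0979]
tool_rot: [-2.042, 0.334, 2.048]
ft_force: [-4.6, 2.8, 3.5]
grip_width: 0.536
t 29.75 p [ 0.5473 -0.1831  0.0979] x [-0.0024  0.0018 -1.    ] y [-0.3193 -0.9477 -0.0009] f [-4.6394  2.7781  3.522 ] g 0.536
q [-0.4482  0.3525  0.8679  1.8087 -0.2977  1.1204 -1.3739]
[0.32   0.6839 1.2114]
```

```bash
python3 -m jog '[{"rot":[0,0,0],"travel":[0,0,0],"jaw":1},{"rot":[-0.5,0,0],"travel":[0,0,0],"jaw":0.5},{"rot":[0,0,0],"travel":[0,0,0],"jaw":-0.5},{"rot":[0,0,0],"travel":[0,0,0],"jaw":-0.7},{"rot":[0,0,0],"travel":[-0.08,0,0],"jaw":-0.7},{"rot":[0,0,0],"travel":[-0.13,0,0],"jaw":-0.7},{"rot":[0,0,0],"travel":[-0.15,0,0],"jaw":0},{"rot":[0,0,0],"travel":[-0.05,0,0],"jaw":1}]'
python3 - <<'E'
from h import *
h=np.radians(-21);x,y=.511,-.345
plan([x+.11*np.cos(h),y+.11*np.sin(h),.21],69)
s=grab('side','s19');crop(s,280,100,360,200,6,'s19c')
t=grab('top','t19');crop(t,330,150,460,255,5,'t19c')
E
```

```text
time: 30.55
position: [0.5505, -0.1853, 0.2249]
tool_rot: [-2.078, 0.294, 2.063]
ft_force: [0.2, -1.0, 1.0]
grip_width: 0.735
t 30.55 p [ 0.5505 -0.1853  0.2249] x [ 0.0073 -0.0011 -1.    ] y [-0.2783 -0.9605 -0.001 ] f [ 0.242  -0.9676  0.9821] g 0.735
q [-0.5037  0.224   0.9117  1.6597 -0.1832  1.3398 -1.416 ]
travel units (current frame) [ 0.0518  0.579  -0.3868] mm [  15.5427  173.6901 -116.0387]
rot units [-35.0311  -0.0225  -0.1274]
travel units after rot [ 0.0495 -0.5442  0.4347]
```

View pics/s19c.png

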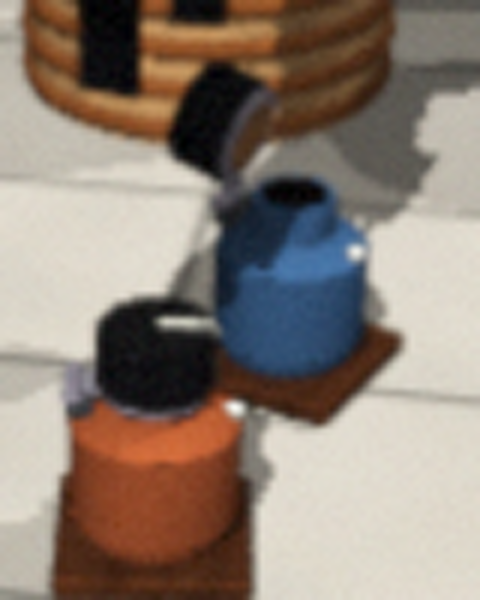

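View pics/t19c.png

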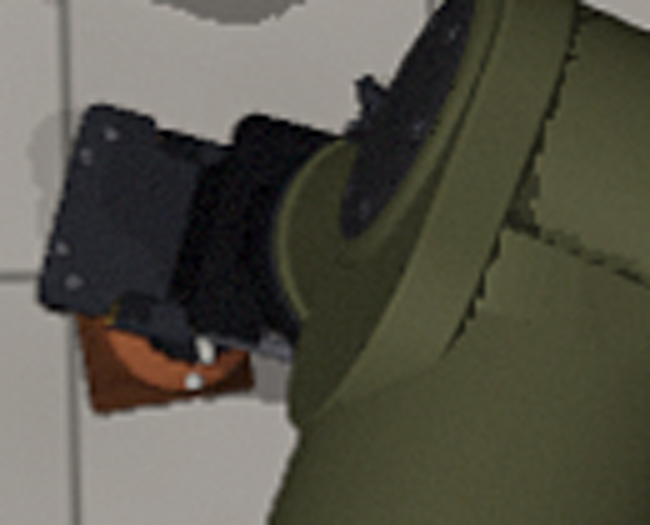

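```bash
python3 -m jog '[{"rot":[0,0,0],"travel":[0,0.1,-0.07],"jaw":1},{"rot":[0,0,0],"travel":[0,0.13,-0.085],"jaw":1},{"rot":[0,0,0],"travel":[0,0.13,-0.085],"jaw":1},{"rot":[0,0,0],"travel":[0,0.12,-0.08],"jaw":1},{"rot":[0,0,0],"travel":[0,0.1,-0.067],"jaw":1},{"rot":[1,0,0],"travel":[0,0,0],"jaw":1},{"rot":[0,0,0],"travel":[0,0,0],"jaw":1}]'
python3 - <<'E'
from h import *
h=np.radians(-21);x,y=.511,-.345
plan([x+.11*np.cos(h),y+.11*np.sin(h),.118],-111)
s=grab('side','s20');crop(s,250,60,400,210,4,'s20c')
E
```

```text
time: 31.35
position: [0.6099, -0.3849, 0.217]
tool_rot: [-2.013, 0.38, 2.022]
ft_force: [0.5, -0.0, 0.0]
grip_width: 0.045
t 31.35 p [ 0.6099 -0.3849  0.217 ] x [-0.0042  0.0011 -1.    ] y [-0.3638 -0.9315  0.0005] f [ 0.4698 -0.001   0.0475] g 0.045
q [-0.0294  0.6071  0.8882  1.2727 -0.4589  1.4715 -1.1311]
travel units (current frame) [ 0.3299 -0.0063 -0.0125] mm [98.9808 -1.8841 -3.7537]
rot units [-0.0663  0.0491 -0.0058]
travel units after rot [ 0.33   -0.006  -0.0111]
```

View pics/s20c.png

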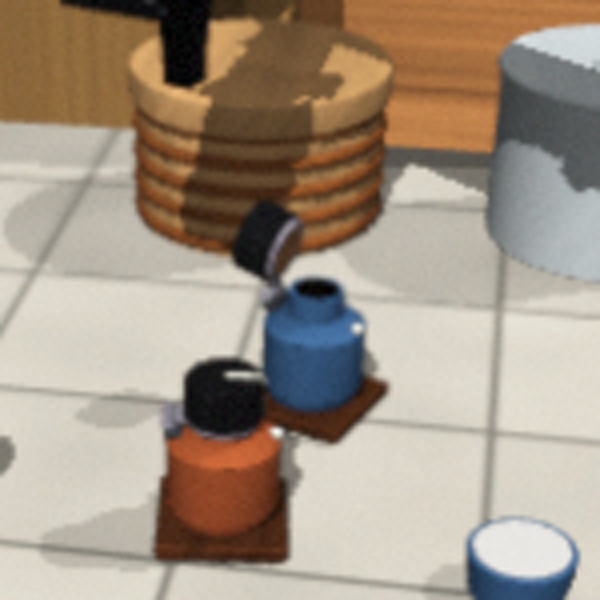

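```bash
python3 -m jog '[{"rot":[-0.06,0,0],"travel":[0.06,-0.006,-0.011],"jaw":1},{"rot":[0,0,0],"travel":[0.1,0,0],"jaw":1},{"rot":[0,0,0],"travel":[0.1,0,0],"jaw":1},{"rot":[0,0,0],"travel":[0.07,0,0],"jaw":1},{"rot":[0,0,0],"travel":[0,0,0.06],"jaw":1},{"rot":[0,0,0],"travel":[0,0,0.055],"jaw":1},{"rot":[0,0,0],"travel":[0,0,0],"jaw":1}]'
python3 - <<'E'
from h import *
h=np.radians(-21);x,y=.511,-.345
plan([x+.062*np.cos(h),y+.062*np.sin(h),.122],-111)
s=grab('side','s21');crop(s,250,60,400,210,4,'s21c')
E
```

```text
time: 32.1
position: [0.5815, -0.3683, 0.1198]
tool_rot: [-2.021, 0.367, 2.026]
ft_force: [0.1, -0.4, 0.3]
grip_width: 0.004
t 32.1 p [ 0.5815 -0.3683  0.1198] x [-0.0017  0.0028 -1.    ] y [-0.3535 -0.9354 -0.002 ] f [ 0.0621 -0.3982  0.3203] g 0.004
q [-0.0798  0.5987  0.8729  1.4924 -0.4697  1.2732 -1.0848]
travel units (current frame) [-0.0072  0.0114  0.0405] mm [-2.1629  3.4296 12.162 ]
rot units [0.0599 0.0296 0.0226]
travel units after rot [-0.0073  0.0117  0.0405]
```

View pics/s21c.png

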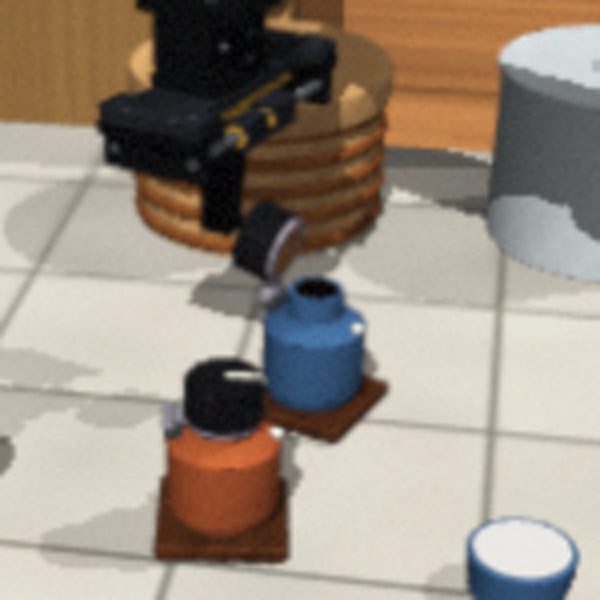

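```bash
python3 -m jog '[{"rot":[0,0,0],"travel":[-0.006,0.008,0.04],"jaw":1},{"rot":[0,0,0],"travel":[-0.011,0,0.036],"jaw":1},{"rot":[0,0,0],"travel":[0,0,0.038],"jaw":1},{"rot":[0,0,0],"travel":[0,0,0],"jaw":1}]'
python3 - <<'E'
from h import *
h=np.radians(-21);x,y=.511,-.345
plan([x+.039*np.cos(h),y+.039*np.sin(h),.126],-111)
s=grab('side','s22');crop(s,250,60,400,210,4,'s22c')
E
```

```text
time: 32.55
position: [0.55, -0.3601, 0.1271]
tool_rot: [-2.024, 0.37, 2.022]
ft_force: [-0.2, 0.1, 0.5]
grip_width: 0.006
t 32.55 p [ 0.55   -0.3601  0.1271] x [ 0.0011  0.0006 -1.    ] y [-0.3547 -0.935  -0.001 ] f [-0.1721  0.1065  0.5211] g 0.006
q [-0.1231  0.5271  0.9027  1.5761 -0.4306  1.2488 -1.0815]
travel units (current frame) [ 0.0035 -0.0005  0.0095] mm [ 1.0578 -0.1387  2.8434]
rot units [ 0.0455 -0.0095  0.0115]
travel units after rot [ 0.0035 -0.0004  0.0095]
```

View pics/s22c.png

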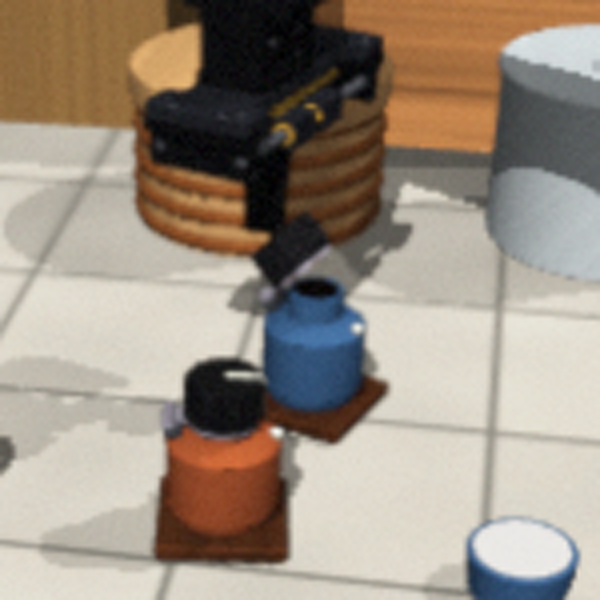

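```bash
python3 -m jog '[{"rot":[0,0,0],"travel":[0.01,0,0.042],"jaw":1},{"rot":[0,0,0],"travel":[0.016,0,0.036],"jaw":1},{"rot":[0,0,0],"travel":[0.026,0,0.03],"jaw":1},{"rot":[0,0,0],"travel":[0.008,0,0],"jaw":1},{"rot":[0,0,0],"travel":[0,0,0],"jaw":1}]'
python3 - <<'E'
from h import *
plan([.511,-.345,.110],-111)
E
```

```text
time: 33.1
position: [0.5198, -0.349, 0.1103]
tool_rot: [-2.022, 0.369, 2.024]
ft_force: [-5.0, 3.3, 12.9]
grip_width: 0.007
t 33.1 p [ 0.5198 -0.349   0.1103] x [-0.0004  0.0016 -1.    ] y [-0.3548 -0.935  -0.0014] f [-5.018   3.322  12.9257] g 0.007
q [-0.1603  0.4781  0.9196  1.6751 -0.4057  1.1934 -1.0748]
travel units (current frame) [ 0.0009 -0.002   0.0322] mm [ 0.2774 -0.5927  9.6517]
rot units [0.0443 0.0105 0.0161]
travel units after rot [ 0.0009 -0.0019  0.0322]
```

Shut at 110 mm with about 13 N down. Now I'll lift, centre over the cap and look at the stripe.

```bash
python3 -m jog '[{"rot":[0,0,0],"travel":[-0.06,0,0],"jaw":1},{"rot":[0,0,0],"travel":[-0.07,0,0],"jaw":-0.7},{"rot":[0,0,0],"travel":[-0.05,-0.002,0.032],"jaw":-0.7},{"rot":[0,0,0],"travel":[0,0,0],"jaw":-0.7}]'
python3 - <<'E'
from h import *
plan([.511,-.345,.16],-111)
s=grab('side','s23');crop(s,290,90,370,190,6,'s23c')
u=proj('side',[[.511,-.345,.11]]);print(u)
for a in range(0,360,30): 
    v=proj('side',[[.511+.02*np.cos(np.radians(a)),-.345+.02*np.sin(np.radians(a)),.11]]);print(a,((v-[290,90])*6)[0])
E
```

```text
time: 33.5
position: [0.5119, -0.3467, 0.1654]
tool_rot: [-2.028, 0.373, 2.019]
ft_force: [-0.2, -0.2, -0.2]
grip_width: 0.194
t 33.5 p [ 0.5119 -0.3467  0.1654] x [ 0.0038 -0.0021 -1.    ] y [-0.3557 -0.9346  0.0006] f [-0.1555 -0.2145 -0.1805] g 0.194
q [-0.2028  0.4042  0.9617  1.6426 -0.3452  1.272  -1.1114]
travel units (current frame) [ 0.0178 -0.0041  0.0049] mm [ 5.3477 -1.2314  1.4649]
rot units [ 0.0333 -0.0499 -0.0073]
travel units after rot [ 0.0178 -0.0041  0.0048]
[[329.0298 126.1264]]
0 [190.2247 213.3852]
30 [193.195  223.4447]
60 [207.312  231.8353]
90 [228.8738 236.2137]
120 [251.9404 235.3237]
150 [270.0894 229.4183]
180 [278.3853 220.1767]
210 [274.7723 210.1553]
240 [260.4518 202.0227]
270 [239.3293 197.8642]
300 [216.9056 198.7161]
330 [198.96   204.3636]
```

View pics/s23c.png

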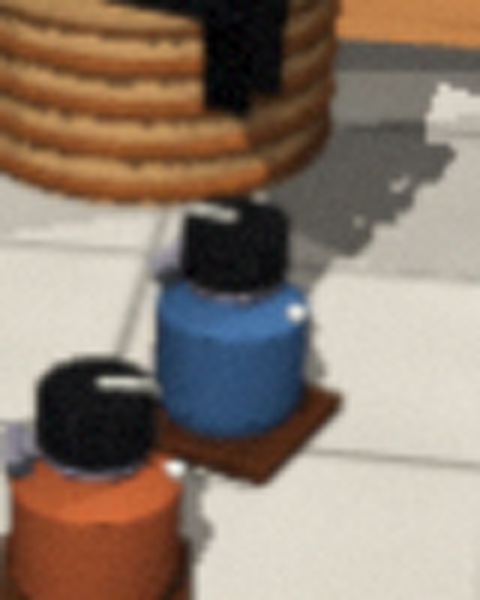

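```bash

python3 -m jog '[{"rot":[-1,0,0],"travel":[0,0,0],"jaw":-0.7},{"rot":[-1,0,0],"travel":[0,0,0],"jaw":-0.7},{"rot":[-1,0,0],"travel":[0,0,0],"jaw":-0.7},{"rot":[-1,0,0],"travel":[0,0,0],"jaw":-0.7},{"rot":[-1,0,0],"travel":[0,0,0],"jaw":-0.7},{"rot":[-1,0,0],"travel":[0,0,0],"jaw":-0.7},{"rot":[-1,0,0],"travel":[0,0,0],"jaw":-0.7},{"rot":[-1,0,0],"travel":[0,0,0],"jaw":-0.7}]'
python3 -m jog '[{"rot":[-1,0,0],"travel":[0,0,0],"jaw":-0.7},{"rot":[-1,0,0],"travel":[0,0,0],"jaw":-0.7},{"rot":[-1,0,0],"travel":[0,0,0],"jaw":-0.7},{"rot":[-1,0,0],"travel":[0,0,0],"jaw":-0.7},{"rot":[-1,0,0],"travel":[0,0,0],"jaw":-0.7},{"rot":[-1,0,0],"travel":[0,0,0],"jaw":-0.7},{"rot":[-1,0,0],"travel":[0,0,0],"jaw":-0.7},{"rot":[-1,0,0],"travel":[0,0,0],"jaw":-0.7}]'
python3 -m jog '[{"rot":[-1,0,0],"travel":[0,0,0],"jaw":-0.7},{"rot":[-1,0,0],"travel":[0,0,0],"jaw":-0.7},{"rot":[-1,0,0],"travel":[0,0,0],"jaw":-0.7},{"rot":[-1,0,0],"travel":[0,0,0],"jaw":-0.7},{"rot":[-1,0,0],"travel":[0,0,0],"jaw":-0.7},{"rot":[-1,0,0],"travel":[0,0,0],"jaw":-0.7},{"rot":[-1,0,0],"travel":[0,0,0],"jaw":-0.7},{"rot":[-1,0,0],"travel":[0,0,0],"jaw":-0.7}]'
python3 -m jog '[{"rot":[-1,0,0],"travel":[0,0,0],"jaw":-0.7},{"rot":[-1,0,0],"travel":[0,0,0],"jaw":-0.7},{"rot":[-1,0,0],"travel":[0,0,0],"jaw":-0.7},{"rot":[-1,0,0],"travel":[0,0,0],"jaw":-0.7},{"rot":[-1,0,0],"travel":[0,0,0],"jaw":-0.7},{"rot":[-1,0,0],"travel":[0,0,0],"jaw":-0.7},{"rot":[-1,0,0],"travel":[0,0,0],"jaw":-0.7},{"rot":[-1,0,0],"travel":[0,0,0],"jaw":-0.7}]'
python3 -m jog '[{"rot":[-1,0,0],"travel":[0,0,0],"jaw":-0.7},{"rot":[-1,0,0],"travel":[0,0,0],"jaw":-0.7},{"rot":[-1,0,0],"travel":[0,0,0],"jaw":-0.7},{"rot":[-1,0,0],"travel":[0,0,0],"jaw":-0.7},{"rot":[0,0,0],"travel":[0,0,0],"jaw":-0.7}]'
python3 - <<'E'
from h import *
plan([.511,-.345,.097],69)
E
```

```text
time: 34.35
position: [0.5112, -0.345, 0.1614]
tool_rot: [2.037, 0.349, -2.039]
ft_force: [-0.2, -0.5, 0.5]
grip_width: 0.84
time: 35.15
position: [0.5112, -0.345, 0.1613]
tool_rot: [1.59, 0.909, -1.592]
ft_force: [-0.2, -0.2, -0.2]
grip_width: 0.85
time: 35.95
position: [0.5112, -0.3449, 0.1613]
tool_rot: [1.087, 1.284, -1.088]
ft_force: [-0.0, -0.0, 0.0]
grip_width: 0.849
time: 36.75
position: [0.5112, -0.345, 0.1613]
tool_rot: [0.555, 1.5, -0.554]
ft_force: [0.1, -0.2, -0.2]
grip_width: 0.85
time: 37.25
position: [0.5111, -0.345, 0.1614]
tool_rot: [0.285, 1.553, -0.284]
ft_force: [-0.4, -1.0, -0.8]
grip_width: 0.853
t 37.25 p [ 0.5111 -0.345   0.1614] x [-0.0011  0.001  -1.    ] y [0.355  0.9349 0.0005] f [-0.3624 -0.971  -0.7638] g 0.853
q [ 0.1959  0.2995  0.4304  1.6328 -0.1308  1.2393  1.8602]
travel units (current frame) [ 0.2146 -0.0001 -0.    ] mm [64.3781 -0.0375 -0.012 ]
rot units [ 0.0415 -0.0156 -0.0061]
travel units after rot [ 0.2146 -0.     -0.0003]
```

```bash

python3 -m jog '[{"rot":[0,0,0],"travel":[0.04,0,0],"jaw":-0.7},{"rot":[0,0,0],"travel":[0.07,0,0],"jaw":-0.7},{"rot":[0,0,0],"travel":[0.06,0,0],"jaw":-0.7},{"rot":[0,0,0],"travel":[0.045,0,0],"jaw":-0.7},{"rot":[0,0,0],"travel":[0,0,0],"jaw":0},{"rot":[0,0,0],"travel":[0,0,0],"jaw":1},{"rot":[0,0,0],"travel":[0,0,0],"jaw":1},{"rot":[0,0,0],"travel":[0,0,0],"jaw":1}]' 40
python3 -m jog '[{"rot":[0,0,0],"travel":[0,0,0],"jaw":1},{"rot":[0.4,0,0],"travel":[0,0,0],"jaw":1},{"rot":[0.8,0,0],"travel":[0,0,0],"jaw":1},{"rot":[1,0,0],"travel":[0,0,0],"jaw":1},{"rot":[1,0,0],"travel":[0,0,0],"jaw":1},{"rot":[1,0,0],"travel":[0,0,0],"jaw":1},{"rot":[1,0,0],"travel":[0,0,0],"jaw":1},{"rot":[1,0,0],"travel":[0,0,0],"jaw":1}]'
python3 - <<'E'
from h import *
s,r=st();print(s['torque'])
s=grab('side','s24');crop(s,290,90,370,190,6,'s24c')
E
```

```text
time: 38.05
position: [0.5117, -0.3457, 0.0991]
tool_rot: [0.285, 1.55, -0.285]
ft_force: [-0.6, 0.0, 0.4]
grip_width: 0.573
time: 38.85
position: [0.5116, -0.3456, 0.0991]
tool_rot: [0.708, 1.45, -0.708]
ft_force: [-0.2, 0.6, 3.0]
grip_width: 0.539
t 38.85 p [ 0.5116 -0.3456  0.0991] x [ 0.0015 -0.0007 -1.    ] y [0.7881 0.6156 0.0008] f [-0.2436  0.6179  3.0432] g 0.539
q [ 0.1342  0.3648  0.5109  1.7011 -0.195   1.1247  1.3644]
[-0.0178  0.0909  0.0954]
```

View pics/s24c.png

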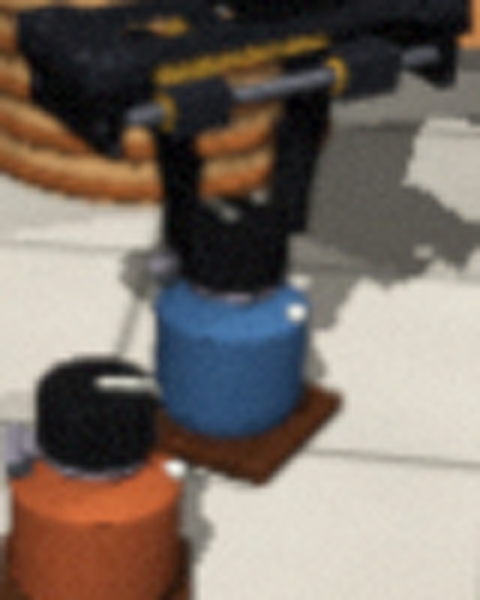

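The cap turns with the grip at friction torque (0.095). I'll go on.

```bash

python3 -m jog '[{"rot":[1,0,0],"travel":[0,0,0],"jaw":1},{"rot":[1,0,0],"travel":[0,0,0],"jaw":1},{"rot":[1,0,0],"travel":[0,0,0],"jaw":1},{"rot":[1,0,0],"travel":[0,0,0],"jaw":1},{"rot":[1,0,0],"travel":[0,0,0],"jaw":1},{"rot":[1,0,0],"travel":[0,0,0],"jaw":1},{"rot":[1,0,0],"travel":[0,0,0],"jaw":1},{"rot":[1,0,0],"travel":[0,0,0],"jaw":1}]'
python3 -c "
from h import *
s,r=st();print(s['torque'])"
python3 -m jog '[{"rot":[1,0,0],"travel":[0,0,0],"jaw":1},{"rot":[1,0,0],"travel":[0,0,0],"jaw":1},{"rot":[1,0,0],"travel":[0,0,0],"jaw":1},{"rot":[1,0,0],"travel":[0,0,0],"jaw":1},{"rot":[1,0,0],"travel":[0,0,0],"jaw":1},{"rot":[1,0,0],"travel":[0,0,0],"jaw":1},{"rot":[1,0,0],"travel":[0,0,0],"jaw":1},{"rot":[1,0,0],"travel":[0,0,0],"jaw":1}]'
python3 -c "
from h import *
s,r=st();print(s['torque'])"
python3 -m jog '[{"rot":[1,0,0],"travel":[0,0,0],"jaw":1},{"rot":[1,0,0],"travel":[0,0,0],"jaw":1},{"rot":[1,0,0],"travel":[0,0,0],"jaw":1},{"rot":[1,0,0],"travel":[0,0,0],"jaw":1},{"rot":[1,0,0],"travel":[0,0,0],"jaw":1},{"rot":[1,0,0],"travel":[0,0,0],"jaw":1}]'
python3 - <<'E'
from h import *
s,r=st();print(s['torque'])
s=grab('side','s25');crop(s,290,90,370,190,6,'s25c')
E
```

```text
time: 39.7
position: [0.5114, -0.3456, 0.0991]
tool_rot: [1.234, 1.192, -1.233]
ft_force: [-0.7, 0.4, 2.8]
grip_width: 0.537
t 39.7 p [ 0.5114 -0.3456  0.0991] x [ 0.0011 -0.0005 -1.    ] y [ 0.9994 -0.0333  0.0012] f [-0.6806  0.4311  2.7659] g 0.537
q [ 0.0389  0.3856  0.6331  1.7044 -0.2487  1.1317  0.7101]
[-0.0568  0.288   0.0238]
time: 40.5
position: [0.5112, -0.3456, 0.0991]
tool_rot: [1.725, 0.769, -1.724]
ft_force: [-2.2, 0.5, 4.6]
grip_width: 0.538
t 40.5 p [ 0.5112 -0.3456  0.0991] x [ 0.0007 -0.0001 -1.    ] y [ 0.7441 -0.668   0.0006] f [-2.1567  0.5194  4.6459] g 0.538
q [-0.0599  0.4168  0.765   1.7078 -0.3136  1.1432  0.0625]
[0.0437 0.4418 0.0733]
time: 41.1
position: [0.511, -0.3454, 0.099]
tool_rot: [2.052, 0.327, -2.051]
ft_force: [-2.2, 1.1, 4.6]
grip_width: 0.542
t 41.1 p [ 0.511  -0.3454  0.099 ] x [ 0.0004  0.0003 -1.    ] y [ 0.3105 -0.9506 -0.0002] f [-2.2174  1.109   4.582 ] g 0.542
q [-0.1351  0.4499  0.8706  1.7101 -0.3724  1.1565 -0.4157]
[0.2097 0.6013 0.0623]
```

View pics/s25c.png

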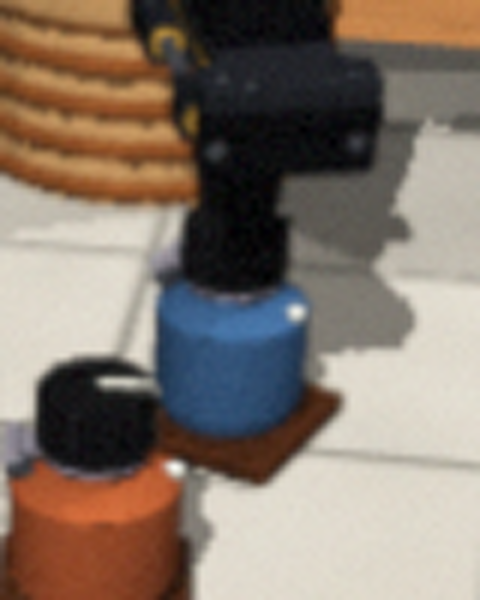

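```bash

python3 -m jog '[{"rot":[1,0,0],"travel":[0,0,0],"jaw":1},{"rot":[1,0,0],"travel":[0,0,0],"jaw":1},{"rot":[1,0,0],"travel":[0,0,0],"jaw":1},{"rot":[1,0,0],"travel":[0,0,0],"jaw":1},{"rot":[1,0,0],"travel":[0,0,0],"jaw":1}]'
python3 -c "
from h import *
s,r=st();print(s['torque'])"
python3 -m jog '[{"rot":[1,0,0],"travel":[0,0,0],"jaw":1},{"rot":[1,0,0],"travel":[0,0,0],"jaw":1}]'
python3 -c "
from h import *
s,r=st();print(s['torque'])"
python3 -m jog '[{"rot":[1,0,0],"travel":[0,0,0],"jaw":1},{"rot":[1,0,0],"travel":[0,0,0],"jaw":1}]'
python3 -c "
from h import *
s,r=st();print(s['torque'])"
```

```text
time: 41.65
position: [0.511, -0.3452, 0.099]
tool_rot: [-2.159, 0.129, 2.159]
ft_force: [-1.6, 2.3, 5.1]
grip_width: 0.542
t 41.65 p [ 0.511  -0.3452  0.099 ] x [ 0.0002  0.0007 -1.    ] y [-0.1201 -0.9928 -0.0007] f [-1.5879  2.335   5.1105] g 0.542
q [-0.1967  0.4862  0.9624  1.7119 -0.4299  1.1719 -0.808 ]
[0.2987 0.672  0.0272]
time: 41.85
position: [0.511, -0.3452, 0.099]
tool_rot: [-2.063, 0.306, 2.062]
ft_force: [-2.4, 1.7, 5.3]
grip_width: 0.539
t 41.85 p [ 0.511  -0.3452  0.099 ] x [ 0.0003  0.0008 -1.    ] y [-0.2907 -0.9568 -0.0008] f [-2.3617  1.677   5.2807] g 0.539
q [-0.2205  0.5033  0.9999  1.7125 -0.4553  1.1795 -0.9634]
[0.3059 0.6502 0.0377]
time: 42.05
position: [0.511, -0.3452, 0.099]
tool_rot: [-1.96, 0.468, 1.96]
ft_force: [-2.4, 2.3, 4.9]
grip_width: 0.539
t 42.05 p [ 0.511  -0.3452  0.099 ] x [ 0.0003  0.0009 -1.    ] y [-0.4524 -0.8918 -0.0009] f [-2.4464  2.2633  4.9389] g 0.539
q [-0.2435  0.522   1.0375  1.7131 -0.4821  1.1882 -1.1178]
[0.4006 0.6886 0.0921]
```

```bash

python3 -m jog '[{"rot":[1,0,0],"travel":[0,0,0],"jaw":1},{"rot":[1,0,0],"travel":[0,0,0],"jaw":1}]'
python3 -c "
from h import *
s,r=st();print(s['torque'])
s=grab('side','s26');crop(s,290,90,370,190,6,'s26c')"
python3 -m jog '[{"rot":[1,0,0],"travel":[0,0,0],"jaw":1}]'
python3 -c "
from h import *
s,r=st();print(s['torque'])"
```

```text
time: 42.25
position: [0.5122, -0.345, 0.0991]
tool_rot: [-1.856, 0.614, 1.853]
ft_force: [5.2, -3.8, 1.7]
grip_width: 0.541
t 42.25 p [ 0.5122 -0.345   0.0991] x [ 0.0012 -0.0004 -1.    ] y [-0.5968 -0.8024 -0.0004] f [ 5.1939 -3.7846  1.733 ] g 0.541
q [-0.2662  0.5425  1.074   1.7129 -0.51    1.1963 -1.2687]
[-0.9544 -0.8073  1.2047]
time: 42.4
position: [0.5122, -0.3451, 0.099]
tool_rot: [-1.801, 0.682, 1.798]
ft_force: [-3.1, 3.6, 6.8]
grip_width: 0.542
t 42.4 p [ 0.5122 -0.3451  0.099 ] x [ 0.0013 -0.0005 -1.    ] y [-0.6628 -0.7488 -0.0004] f [-3.0562  3.5889  6.7823] g 0.542
q [-0.2764  0.5531  1.0923  1.7131 -0.5242  1.2012 -1.3432]
[0.9158 0.7401 1.4024]
```

View pics/s26c.png

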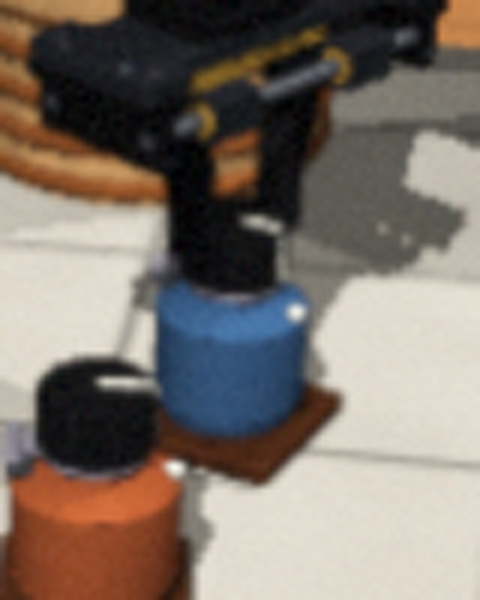

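```bash
python3 -m jog '[{"rot":[0,0,0],"travel":[0,0,0],"jaw":0.3},{"rot":[0,0,0],"travel":[0,0,0],"jaw":-0.7},{"rot":[0,0,0],"travel":[0,0,0],"jaw":-0.7},{"rot":[0,0,0],"travel":[0,0,0],"jaw":-0.7},{"rot":[0,0,0],"travel":[-0.06,0,0],"jaw":-0.7},{"rot":[0,0,0],"travel":[-0.12,0,0],"jaw":-0.7},{"rot":[0,0,0],"travel":[-0.14,0,0],"jaw":-0.7},{"rot":[0,0,0],"travel":[-0.1,0,0],"jaw":-0.7}]'
python3 - <<'E'
from h import *
plan([.35,-.5,.25])
s=grab('side','s27');crop(s,270,90,370,190,6,'s27c')
E
```

```text
time: 43.2
position: [0.5112, -0.3463, 0.2278]
tool_rot: [-1.799, 0.687, 1.793]
ft_force: [0.2, -0.2, -0.1]
grip_width: 0.85
t 43.2 p [ 0.5112 -0.3463  0.2278] x [ 0.0025 -0.0016 -1.    ] y [-0.6672 -0.7449 -0.0005] f [ 0.1563 -0.2332 -0.1093] g 0.85
q [-0.3284  0.4337  1.1675  1.5643 -0.4031  1.4083 -1.4307]
travel units (current frame) [-0.0744  0.74    0.0581] mm [-22.3192 222.0069  17.4375]
```

```bash
python3 -m jog '[{"rot":[-1,0,0],"travel":[0,0,0],"jaw":0},{"rot":[-1,0,0],"travel":[0,0,0],"jaw":0},{"rot":[-1,0,0],"travel":[0,0,0],"jaw":0},{"rot":[-1,0,0],"travel":[0,0,0],"jaw":0},{"rot":[-1,0,0],"travel":[0,0,0],"jaw":0},{"rot":[-1,0,0],"travel":[0,0,0],"jaw":0},{"rot":[-1,0,0],"travel":[0,0,0],"jaw":0},{"rot":[-1,0,0],"travel":[0,0,0],"jaw":0}]'
python3 -c "
from h import *
plan([.35,-.5,.24])"
```

```text
time: 44.05
position: [0.5109, -0.3457, 0.225]
tool_rot: [-2.208, 0.032, 2.206]
ft_force: [-0.0, -0.8, 0.2]
grip_width: 0.499
t 44.05 p [ 0.5109 -0.3457  0.225 ] x [ 0.0008 -0.0003 -1.    ] y [-0.0285 -0.9996  0.0002] f [-0.0492 -0.7863  0.1966] g 0.499
q [-0.2399  0.369   1.014   1.5657 -0.3173  1.3832 -0.7959]
travel units (current frame) [-0.0502  0.5296  0.5213] mm [-15.0621 158.8715 156.3843]
```

```bash
python3 -m jog '[{"rot":[-1,0,0],"travel":[0,0.08,0.08],"jaw":0},{"rot":[-1,0,0],"travel":[0,0.09,0.09],"jaw":0},{"rot":[-1,0,0],"travel":[0,0.09,0.09],"jaw":0},{"rot":[-1,0,0],"travel":[0,0.09,0.09],"jaw":0},{"rot":[-1,0,0],"travel":[0,0.08,0.08],"jaw":0},{"rot":[0,0,0],"travel":[0,0.05,0.05],"jaw":0},{"rot":[0,0,0],"travel":[0,0,0],"jaw":0}]'
python3 - <<'E'
from h import *
st()
s=grab('side','s28');crop(s,270,90,370,190,6,'s28c')
t=tins();cv2.imwrite('pics/t28.png',t);crop(t,330,170,470,255,5.5,'t28c');cv2.imwrite('pics/s28f.png',s)
E
```

```text
time: 44.75
position: [0.3908, -0.5137, 0.2252]
tool_rot: [2.0, 0.401, -2.004]
ft_force: [-0.7, -0.9, -0.2]
grip_width: 0.498
t 44.75 p [ 0.3908 -0.5137  0.2252] x [-0.0011 -0.0028 -1.    ] y [ 0.3875 -0.9218  0.0022] f [-0.7134 -0.9344 -0.1772] g 0.498
q [ 0.1712  0.427   0.952   1.4896 -0.347   1.4023 -0.0349]
red centre [0.5472 0.1745 0.024 ] az 7.62689293514081 gap 0.06347990102348562
green centre [0.5263 0.3261 0.024 ] az 7.544164378010919 gap 0.06345041670007176
```

View pics/t28c.png

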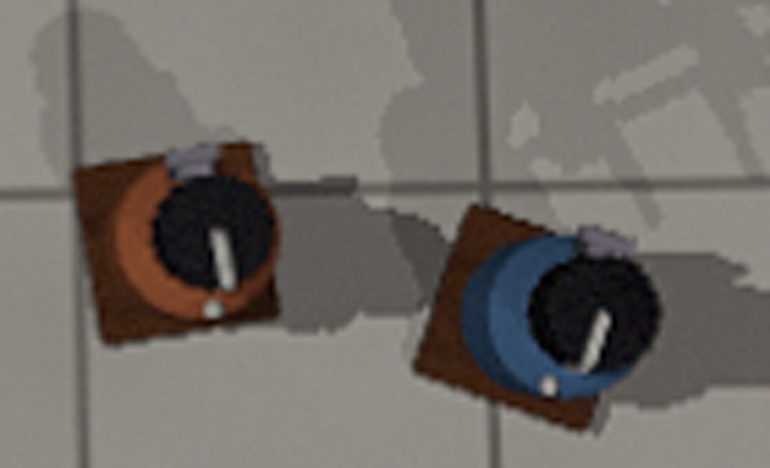

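View pics/s28c.png

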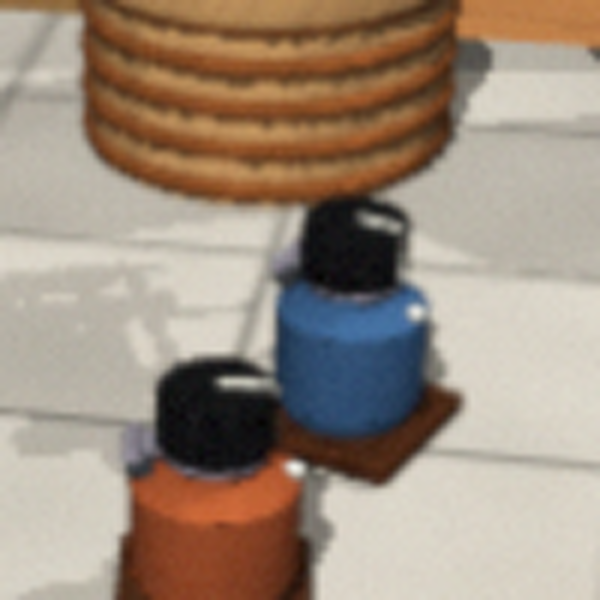

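View pics/t28.png

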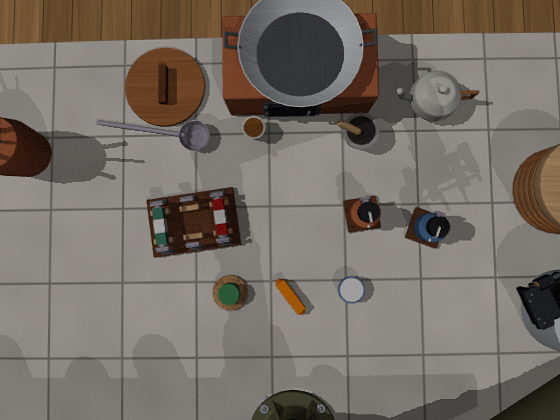

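```bash
python3 - <<'E'
from h import *
cl=lambda x,y,s,a,b:((x+.5)/s-.5+a,(y+.5)/s-.5+b)
for n,a,b in(('jar2',(217,232),(229,290)),('jar1',(604,316),(586,368))):
    A,B=[onz('top',cl(*k,5.5,330,170),.11) for k in(a,b)];d=B-A;print(n,A,np.degrees(np.arctan2(d[1],d[0]))%360,np.linalg.norm(d))
# tin centres at top face .054
t=cv2.imread('pics/t28.png');hsv=cv2.cvtColor(t,cv2.COLOR_BGR2HSV)
P={}
for c,m in(('red',((hsv[...,0]<5)|(hsv[...,0]>174))&(hsv[...,1]>150)),('green',(abs(hsv[...,0].astype(int)-78)<18)&(hsv[...,1]>100))):
    k=np.zeros(m.shape,np.uint8);k[180:265,140:245]=m[180:265,140:245]
    n,l,sx,ce=cv2.connectedComponentsWithStats(k);i=[j for j in range(1,n) if sx[j,4]>25]
    P[c]=np.mean([onz('top',ce[j],.052) for j in i],0);print(c,P[c])
d=P['green']-P['red'];print('sep',np.linalg.norm(d),np.degrees(np.arctan2(-d[0],d[1])), 'mid',(P['green']+P['red'])/2)
E
```

```text
jar2 [ 0.548  -0.1839  0.11  ] 190.08896176726768 0.024757766774354616
jar1 [ 0.5103 -0.3448  0.11  ] 158.8315816026338 0.023127786930828103
red [0.5458 0.17   0.052 ]
green [0.5254 0.3177 0.052 ]
sep 0.14909385959287424 7.853619715147158 mid [0.5356 0.2439 0.052 ]
```

View pics/s28f.png

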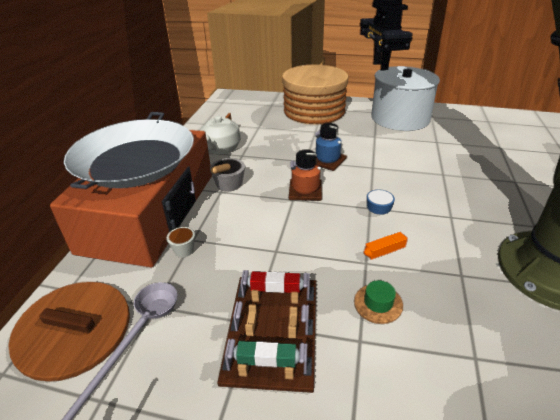

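The measured stripes point at the dots within a few degrees (jar 2 about 2° off, and I had turned back slightly while releasing it). I'll re-tighten jar 2 to be sure.

```bash
python3 -c "
from h import *
plan([.548,-.184,.225],-67)"
```

```text
t 44.85 p [ 0.3943 -0.5103  0.2246] x [ 0.0004  0.     -1.    ] y [ 0.3924 -0.9198  0.0001] f [-0.8495  0.6085  1.4998] g 0.498
q [ 0.1668  0.4262  0.9492  1.4908 -0.3482  1.4027 -0.036 ]
travel units (current frame) [-0.0012 -0.7992 -0.898 ] mm [  -0.3522 -239.7725 -269.4045]
rot units [ 0.0208 -0.0044 -0.0014]
travel units after rot [-0.0014 -0.8009 -0.8966]
```

```bash
python3 -m jog '[{"rot":[0,0,0],"travel":[0,-0.06,-0.07],"jaw":-0.7},{"rot":[0,0,0],"travel":[0,-0.09,-0.1],"jaw":-0.7},{"rot":[0,0,0],"travel":[0,-0.1,-0.11],"jaw":-0.7},{"rot":[0,0,0],"travel":[0,-0.1,-0.11],"jaw":-0.7},{"rot":[0,0,0],"travel":[0,-0.1,-0.11],"jaw":-0.7},{"rot":[0,0,0],"travel":[0,-0.1,-0.11],"jaw":-0.7},{"rot":[0,0,0],"travel":[0,-0.1,-0.11],"jaw":-0.7},{"rot":[0,0,0],"travel":[0,-0.08,-0.1],"jaw":-0.7}]'
python3 -m jog '[{"rot":[0,0,0],"travel":[0,-0.07,-0.078],"jaw":-0.7},{"rot":[0,0,0],"travel":[0,0,0],"jaw":-0.7}]'
python3 -c "
from h import *
plan([.548,-.184,.098],-67)"
```

```text
time: 45.65
position: [0.5359, -0.2069, 0.2245]
tool_rot: [1.998, 0.417, -1.995]
ft_force: [1.0, -0.2, 0.3]
grip_width: 0.849
time: 45.85
position: [0.5508, -0.1746, 0.2239]
tool_rot: [1.994, 0.425, -1.992]
ft_force: [0.2, -0.1, -1.0]
grip_width: 0.849
t 45.85 p [ 0.5508 -0.1746  0.2239] x [ 0.0005  0.0034 -1.    ] y [ 0.4051 -0.9143 -0.0029] f [ 0.1951 -0.1339 -0.9675] g 0.849
q [-0.483   0.2151  0.8646  1.6604 -0.1709  1.3443 -0.7449]
travel units (current frame) [0.4195 0.026  0.0219] mm [125.8432   7.7883   6.57  ]
rot units [ 0.1792 -0.0211  0.0332]
travel units after rot [0.4196 0.0251 0.0207]
```

```bash
python3 -m jog '[{"rot":[0,0,0],"travel":[0.1,0,0],"jaw":-0.7},{"rot":[0,0,0],"travel":[0,0,0],"jaw":-0.7},{"rot":[0,0,0],"travel":[0,0,0],"jaw":-0.7}]'
python3 -c "
from h import *
plan([.548,-.184,.098],-67)"
```

```text
time: 46.15
position: [0.5473, -0.1829, 0.1942]
tool_rot: [1.998, 0.411, -2.0]
ft_force: [-0.1, -0.1, 0.2]
grip_width: 0.85
t 46.15 p [ 0.5473 -0.1829  0.1942] x [-0.001   0.0004 -1.    ] y [ 0.394  -0.9191 -0.0008] f [-0.0813 -0.1398  0.2244] g 0.85
q [-0.4669  0.2378  0.8655  1.7024 -0.1878  1.2892 -0.7284]
travel units (current frame) [ 0.3208  0.0045 -0.0009] mm [96.2445  1.3541 -0.2717]
rot units [0.0403 0.0086 0.009 ]
travel units after rot [ 0.3208  0.0043 -0.0007]
```

```bash
python3 -m jog '[{"rot":[0,0,0],"travel":[0.05,0.004,0],"jaw":-0.7},{"rot":[0,0,0],"travel":[0.09,0,0],"jaw":-0.7},{"rot":[0,0,0],"travel":[0.09,0,0],"jaw":-0.7},{"rot":[0,0,0],"travel":[0.06,0,0],"jaw":-0.7},{"rot":[0,0,0],"travel":[0.03,0,0],"jaw":-0.7},{"rot":[0,0,0],"travel":[0,0,0],"jaw":0},{"rot":[0,0,0],"travel":[0,0,0],"jaw":1},{"rot":[0,0,0],"travel":[0,0,0],"jaw":1}]' 40
python3 -m jog '[{"rot":[0,0,0],"travel":[0,0,0],"jaw":1},{"rot":[0,0,0],"travel":[0,0,0],"jaw":1},{"rot":[0.5,0,0],"travel":[0,0,0],"jaw":1},{"rot":[0.5,0,0],"travel":[0,0,0],"jaw":1}]'
python3 -c "
from h import *
s,r=st();print(s['torque'],np.degrees(np.arctan2(r[1,1],r[0,1])))"
python3 -m jog '[{"rot":[0.5,0,0],"travel":[0,0,0],"jaw":1},{"rot":[0.5,0,0],"travel":[0,0,0],"jaw":1}]'
python3 -c "
from h import *
s,r=st();print(s['torque'],np.degrees(np.arctan2(r[1,1],r[0,1])))"
```

```text
time: 46.95
position: [0.5492, -0.1848, 0.0993]
tool_rot: [2.001, 0.409, -1.996]
ft_force: [0.4, -0.3, 0.6]
grip_width: 0.661
time: 47.35
position: [0.5486, -0.1834, 0.099]
tool_rot: [2.049, 0.332, -2.049]
ft_force: [-5.9, -1.4, 5.7]
grip_width: 0.539
t 47.35 p [ 0.5486 -0.1834  0.099 ] x [-0.      0.0009 -1.    ] y [ 0.3148 -0.9492 -0.0008] f [-5.888  -1.4187  5.6737] g 0.539
q [-0.4309  0.3455  0.8452  1.8061 -0.2865  1.118  -0.7384]
[-0.6719  1.6483  1.2431] -71.65364709735829
time: 47.55
position: [0.5482, -0.1835, 0.0989]
tool_rot: [2.098, 0.247, -2.099]
ft_force: [-3.5, 3.3, 6.4]
grip_width: 0.543
t 47.55 p [ 0.5482 -0.1835  0.0989] x [-0.0009  0.0009 -1.    ] y [ 0.2308 -0.973  -0.0011] f [-3.5174  3.2846  6.4321] g 0.543
q [-0.4438  0.3503  0.8624  1.8066 -0.2943  1.1202 -0.8189]
[0.5097 0.9202 1.508 ] -76.65559349504223
```

Torque reached 1.2 to 1.5 at once, so it is at the stop (the pads slip). I'll release with no back-turn and retreat.

```bash
python3 -m jog '[{"rot":[0,0,0],"travel":[0,0,0],"jaw":0.3},{"rot":[0,0,0],"travel":[0,0,0],"jaw":-0.7},{"rot":[0,0,0],"travel":[0,0,0],"jaw":-0.7},{"rot":[0,0,0],"travel":[0,0,0],"jaw":-0.7},{"rot":[0,0,0],"travel":[-0.06,0,0],"jaw":-0.7},{"rot":[0,0,0],"travel":[-0.12,0,0],"jaw":-0.7},{"rot":[0,0,0],"travel":[-0.14,0,0],"jaw":-0.7},{"rot":[0,0,0],"travel":[-0.1,0,0],"jaw":-0.7}]'
python3 -c "
from h import *
plan([.50,.02,.22])"
```

```text
time: 48.35
position: [0.5486, -0.185, 0.2263]
tool_rot: [2.102, 0.241, -2.098]
ft_force: [0.8, 0.1, 0.2]
grip_width: 0.85
t 48.35 p [ 0.5486 -0.185   0.2263] x [ 0.0019 -0.0003 -1.    ] y [ 0.2273 -0.9738  0.0007] f [0.7778 0.1085 0.1658] g 0.85
q [-0.5066  0.224   0.9155  1.6573 -0.1821  1.348  -0.9046]
travel units (current frame) [ 0.0206 -0.7024  0.0025] mm [   6.1905 -210.7175    0.7382]
```

```bash
python3 -m jog '[{"rot":[0,0,0],"travel":[0,-0.07,0],"jaw":0},{"rot":[0,0,0],"travel":[0,-0.12,0],"jaw":0},{"rot":[0,0,0],"travel":[0,-0.14,0],"jaw":0},{"rot":[0,0,0],"travel":[0,-0.14,0],"jaw":0},{"rot":[0,0,0],"travel":[0,-0.14,0],"jaw":0},{"rot":[0,0,0],"travel":[0,-0.09,0],"jaw":0},{"rot":[0,0,0],"travel":[0,0,0],"jaw":0},{"rot":[0,0,0],"travel":[0,0,0],"jaw":0}]'
python3 - <<'E'
from h import *
st()
t=grab('top','t30');crop(t,330,170,470,255,5.5,'t30c');s=grab('side','s30')
E
```

```text
time: 49.15
position: [0.5003, 0.0201, 0.224]
tool_rot: [2.099, 0.243, -2.099]
ft_force: [0.1, -0.7, 1.0]
grip_width: 0.503
t 49.15 p [0.5003 0.0201 0.224 ] x [ 0.0001 -0.0002 -1.    ] y [ 0.2291 -0.9734  0.0003] f [ 0.1168 -0.703   1.0129] g 0.503
q [-0.8462 -0.0251  0.7497  1.8339  0.0178  1.326  -1.4406]
```

View pics/t30c.png

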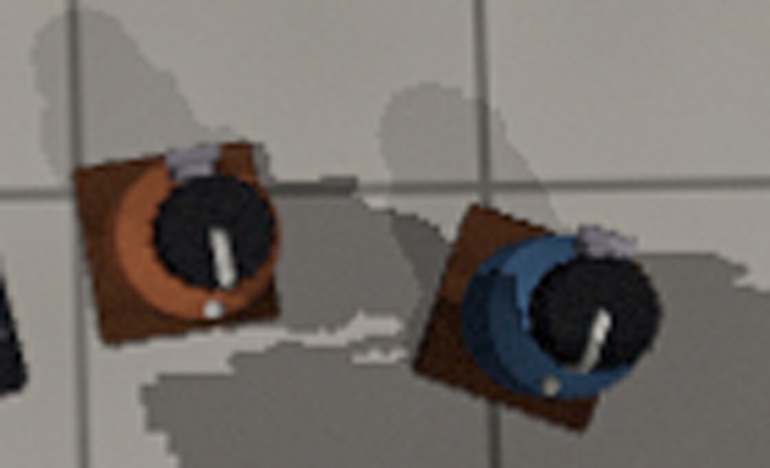

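View pics/s30.png

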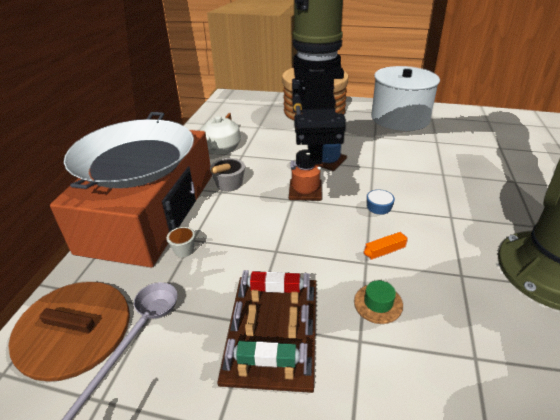

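Both caps are shut with their stripes towards the dots (stripe tips at crop (228,288) and (586,368)). Both tins sit under their clips, the bystanders are in place, and the robot is clear of everything. I'll hand in.

```bash
python3 -c "
from bench import ctrl
print(ctrl.close_job())"
```

```text
the job is handed in; nothing more can be done
None
```

The job is handed in at about 49 s. The two tins on the bench (red and green; no yellow one was there) are in the rack, and both jars are shut and screwed tight. No verdict was reported.

- **Tins:** red is in bay 1 and green in bay 3. Each was pressed down until it met firm contact (23 N and 13 N) at the home height. The last pictures show both lying level under both clips, 149 mm apart (150 expected) and within about 2 mm of the clip middles.
- **Jars:** both caps were swung down first, with top faces at 110 mm. They were then turned clockwise about 200° until the torque jumped from below 0.1 to 1.2–1.4 N m at the stop.
- **Check that disagreed:** jar 2's stripe measured about 2° short of its dot, and I had turned back slightly on releasing it. I regripped it; the stop was met almost at once (1.2–1.5 N m), and I let go without turning back. I did not measure the angle again, but by eye the stripe is where it was, so the 2° may just be reading error. Jar 1's stripe was within 1°.
- **Everything else:** the other things on the bench, including the orange block, look unmoved. No slackened grip was seen, neither tin had moved when it was picked up, and the arm was clear of everything at hand-in.

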